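# Pack the terracotta test blocks and lock the carrier

### The job

Pack the terracotta test blocks lying on the bench into the carrier, each one fully down in the pocket of its own shape; then lay the blue cover over the two red wings, flat on both end blocks, and lock it with a clockwise quarter turn of each wing until it drops into its detent, crosswise over the slot. A wing that stands crosswise at the start must first be turned back in line so that the cover can pass over it. Leave the mug, the brush and the stack of moulds where they are.

Things in the scene. Friction and masses are not known exactly. Their poses are not given: they have to be found in the camera images.
- carrier: Carrier fixed to the bench, 242 mm (x) by 158 mm (y): white plaster nest plate (162 mm in x, top at 14 mm) with four shaped pockets, and at each x end a dark wood end block 40 mm long, top at 34 mm, with a red wing on a 10 mm post at x = +-101 mm, y = 0. Aluminium lips 10 mm high on the end blocks (inner faces y = +-64 mm) guide the cover. Origin: centre of the underside, on the bench.
- cover_seat (a point): Where the centre of the cover's underside belongs: middle of the carrier, level with the tops of the end blocks (34 mm above the bench). Axes as the carrier's.
- nest_bar (a point): Floor centre of the bar pocket in the white plaster nest plate; the pocket is 72 mm along x by 36 mm along y and 8 mm deep, its mouth at 14 mm above the bench. Axes as the carrier's: the block goes in with its x axis along the carrier's x (either way round).
- nest_round (a point): Floor centre of the round pocket in the white plaster nest plate; the pocket is 60 mm in diameter and 8 mm deep, its mouth at 14 mm above the bench. Axes as the carrier's: the block goes in with its x axis along the carrier's x (any turn will do).
- nest_square (a point): Floor centre of the square pocket in the white plaster nest plate; the pocket is 50 x 50 mm and 8 mm deep, its mouth at 14 mm above the bench. Axes as the carrier's: the block goes in with its x axis along the carrier's x (any of the four ways).
- nest_cross (a point): Floor centre of the cross pocket in the white plaster nest plate; the pocket is a plus sign 64 mm over its arms with arms 28 mm wide and 8 mm deep, its mouth at 14 mm above the bench. Axes as the carrier's: the block goes in with its x axis along the carrier's x (any of the four ways).
- block_bar: Terracotta block, 24 mm thick, with a slight raised mark on top, lying flat on the bench on the robot's right; origin at the centre of its underside, z up, x and y along its 68 mm length and 32 mm width. May be absent.
- block_round: Terracotta block, 24 mm thick, with a slight raised mark on top, lying flat on the bench on the robot's right; origin at the centre of its underside, z up, x and y arbitrary: a round disc of 56 mm diameter. May be absent.
- block_square: Terracotta block, 24 mm thick, with a slight raised mark on top, lying flat on the bench on the robot's right; origin at the centre of its underside, z up, x and y square to its sides, 46 x 46 mm. May be absent.
- block_cross: Terracotta block, 24 mm thick, with a slight raised mark on top, lying flat on the bench on the robot's right; origin at the centre of its underside, z up, x and y along its arms: a plus sign 60 mm from tip to tip of its arms, arms 24 mm wide. May be absent.
- cover: Loose blue cover plate, 242 x 120 x 8 mm, 0.35 kg, starting flat on the bench on the robot's left. A slot 18 mm (x) by 50 mm (y) at x = +-101 mm lets each open wing through. In its middle a black handle bar: 90 mm along x, 16 mm wide, from 8 to 40 mm above the underside. Origin: centre of the underside, x along its length; it fits either way round.
- wing_near (a joint): Turn angle (rad) of the red wing on the near end block (carrier x = -101 mm), growing clockwise from above. 0 = open: wing along carrier y, in line with the cover's slot; 1.57 = locked: along carrier x. Sprung cam with detents at 0 and 1.57: let go above about 0.65 it snaps to 1.57, ending 2.5 mm lower than at 0, below it snaps to 0. Rises 2 mm on the way, takes under 0.2 N m. May start in either.
- wing_far (a joint): Turn angle (rad) of the red wing on the far end block (carrier x = +101 mm), growing clockwise from above. 0 = open: wing along carrier y, in line with the cover's slot; 1.57 = locked: along carrier x. Sprung cam with detents at 0 and 1.57: let go above about 0.65 it snaps to 1.57, ending 2.5 mm lower than at 0, below it snaps to 0. Rises 2 mm on the way, takes under 0.2 N m. May start in either.
- wing_near_grip (a point): Centre of the red near wing, a bar 40 mm long, 10 mm thick, 18 mm tall, on the fastener's upright turning axis. When open the wing spans 47 to 65 mm above the bench, when locked 44.5 to 62.5 mm. The point's y axis runs along the wing's 40 mm length. Pinch it across the 10 mm.
- wing_far_grip (a point): Centre of the red far wing, a bar 40 mm long, 10 mm thick, 18 mm tall, on the fastener's upright turning axis. When open the wing spans 47 to 65 mm above the bench, when locked 44.5 to 62.5 mm. The point's y axis runs along the wing's 40 mm length. Pinch it across the 10 mm.
- mug: Bystander: terracotta mug, 80 mm wide and 85 mm tall, handle on one side, beyond the carrier; origin at the centre of its underside.
- brush: Bystander: brush, 180 mm long, lying on the bench beyond the blocks; origin about its middle.
- moulds: Bystander: stack of three white plaster moulds, 100 x 130 x 55 mm, on the far left; origin at the centre of its underside.
Mind the look-alikes: they are no part of the job. Leave any green or yellow look-alike of the block_square alone.

How it is judged (in metres and radians):
On the way, in this order (a step that is already met when the one before it is completed fails the run):
1. every block present lies fully down in the pocket of its own shape (horizontal distance between block_bar and nest_bar below 0.007 m and z of block_bar in the frame of nest_bar between -0.003 and 0.003 m and angle between each of block_bar, block_round, block_square, block_cross's own z axis and vertical below 0.06 rad and horizontal distance between block_round and nest_round below 0.007 m and z of block_round in the frame of nest_round between -0.003 and 0.003 m and horizontal distance between block_square and nest_square below 0.007 m and z of block_square in the frame of nest_square between -0.003 and 0.003 m and horizontal distance between block_cross and nest_cross below 0.007 m and z of block_cross in the frame of nest_cross between -0.003 and 0.003 m), for 0.3 s.
2. the cover lies flat on both end blocks, both wings open and through its slots (horizontal distance between cover and cover_seat below 0.012 m and z of cover in the frame of cover_seat between -0.003 and 0.003 m and angle between cover's own z axis and vertical below 0.04 rad and angle between the x axis of cover and the x axis of carrier, either way round below 0.12 rad and value of joint each of wing_near, wing_far below 0.5 rad), for 0.2 s.
3. both wings are turned and dropped into the locked detent over the cover (horizontal distance between cover and cover_seat below 0.012 m and z of cover in the frame of cover_seat between -0.003 and 0.003 m and angle between cover's own z axis and vertical below 0.04 rad and angle between the x axis of cover and the x axis of carrier, either way round below 0.12 rad and value of joint each of wing_near, wing_far above 1.45 rad), for 0.2 s.
At the end, for the whole second after the job is handed in: Every block present lies within 7 mm of its pocket's centre and 3 mm of its floor, level within 0.06 rad; the cover is at rest within 12 mm of its seat, within 3 mm in height, level within 0.04 rad and in line within 0.12 rad; both wings read more than 1.45 rad (locked) (all of step 1 and all of step 3 and linear speed of cover below 0.02 m/s); the robot touches nothing.
It fails at once if the mug was moved more than 40 mm (distance of mug from where it was at the start of the episode above 0.04 m).
It fails at once if the brush was moved more than 40 mm (distance of brush from where it was at the start of the episode above 0.04 m).
It fails at once if the moulds was moved more than 40 mm (distance of moulds from where it was at the start of the episode above 0.04 m).
Of block_bar, block_round, block_square, block_cross only 2 to 4 are there at a start; the rules pass over those that are not, and their reading is None.
At some moment in a run one of block_bar, block_round, block_square, block_cross may be knocked a few centimetres aside while the robot is not near it.
Once in a run the grip may slacken for a moment while it holds something.
It also fails if it takes over 210 s, if anything falls off the work surface, if the arm or the gripper's body presses on something with over 40 N, if the wrist force passes 120 N, or if a joint passes its speed limit or range.

### The arm

A 7-joint arm with a two-finger parallel gripper is mounted at the origin on the work surface. World frame = base frame: x ahead of the robot, y to its left, z up, the work surface at z = 0. Lengths are in m, angles in degrees, forces in N, time in s.
With the tool pointing down it reaches from about 0.425 to 0.875 m from the base axis. Payload 4.7 kg.
Tool frame: the origin (TCP) lies midway between the tips of the shut fingers; the grasp point (between the pads) lies 19 mm behind it (env.grip_point_offset is the distance from the TCP to the grasp point, in m); z points along the fingers, y is the line along which they close (so a half turn about z gives the same grasp; the last joint's range is limited). The gripper opens to 87 mm and grips with 3 to 60 N. Pads are 19 mm wide; open, the fingers measure 117 mm over their backs; the gripper's body (75 mm by 190 mm) begins 51 mm behind the grasp point.
Start: joints at [-63.535, 18.392, -4.016, 83.108, 1.295, 78.541, -3.26], TCP at [0.281, 0.586, 0.223] pointing down, gripper open.
Joint ranges: [-163.93, 163.93], [-17.29, 119.83], [-79.2, 71.16], [3.27, 140.29], [-89.18, 269.18], [5.43, 117.66], [-154.24, 154.24]. Speed limits (degrees/s): [147.25, 147.25, 180, 180, 180, 180, 180].

### API

Orientations are given as [roll, pitch, yaw] about the fixed x, y, z axes, in that order (R = Rz(yaw) Ry(pitch) Rx(roll)).
In Python, from cell import env gives the robot as it stands.
- The arm moves only by the shell command python3 -m jog 'ROWS' [FORCE]. ROWS is JSON, a list of rows, each a list of 7 numbers: the shift along the tool's x, y, z in m, then the turn, a rotation vector about the tool's x, y, z in rad, then the finger opening in m, from 0 to 0.087. A call has 1 to 12 rows; each row shifts and turns the commanded pose from where the row before left it, along the tool's axes as they then stand; what a row does not reach is not made up. A row lasts 1/12 s, in which the tool goes at most 41.7 mm and 7.16 degrees, less where a joint would pass 70% of its speed; a pose out of reach is approached as far as the arm can. A call is refused whole if a number of a shift passes 0.0417 or a number of a turn 0.125, either way. A call with a gripper value outside its range is refused whole. The fingers move at their own pace and stop on an object; FORCE is the grip in N (left out, the last holds). Time passes only in rows, so rows that do not move let the fingers close. It gives the time, the measured TCP pose, the force, the opening and the grip force at its end, in the units of the state.
- env.get_obs(): the state, without advancing time (a new reading comes with each control period).
- env.read_camera(name): name is "side" or "top" or "wrist"; returns the picture (384x512x3 uint8, blue, green, red); there is no depth.
- env.get_calibration(name): a dict with "fov_y" (degrees; the focal length in pixels is half the picture's height over the tangent of half this angle, whatever the lens; pixels are square), "cx", "cy" (the principal point, pixels), "pose" (4x4, takes a point from camera to world coordinates). Camera axes: x right, y up, looking along -z (the intrinsics and any distortion apply to the point x, -y, -z); pixel columns grow to the right and rows downward; lengths in m; the calibration is good to about 2 mm. A picture is of the moment at which its call begins: read the wrist's pose just before it. get_calibration takes no time and is no camera call; for the wrist camera it gives the pose at the moment of the call.
- env.sign_off(): hands the job in; it is judged then, once.
The state is a dict: "time_s": time; "qpos": joint angles; "joint_velocities": joint speeds; "effort": joint torques, N m; "tool_pos": TCP position; "tool_rot": TCP orientation; "force": force on the tool from outside, world axes, zero at the start; "wrist_torque": the same for the moment, N m; "grip_width": finger opening in m; "grasp_force": force on a finger pad.
Only numpy, scipy, OpenCV 4.12 (cv2) and the standard library are available. Lean on these libraries where they do the work, as an engineer would, in place of code of your own. Each camera call takes 0.05 s, during which the arm holds its last target. There are 200 camera calls.

## Working session

There is one attempt and no reset: what is moved stays moved. The work goes in short steps, Python scripts to look and compute and a shell command to move; the robot and the scene stay as the last step left them, time stands still between calls to the robot, and variables do not carry over. Pictures are saved under pics/ and viewed, at most 14 in all, crops included, and the job is handed in when it is done.

```bash
ls; mkdir -p pics
cat > h.py <<'E'
import numpy as np,cv2,json
from cell import env
from scipy.spatial.transform import Rotation as R
def snap(n,f):
    c=env.get_calibration(n);im=env.read_camera(n);cv2.imwrite('pics/'+f+'.png',im)
    c={k:(np.array(v).tolist() if not isinstance(v,dict) else v) for k,v in c.items()};json.dump(c,open('pics/'+f+'.json','w'));return im,c
E
python3 - <<'E'
from h import *
o=env.get_obs();print({k:np.round(v,3).tolist() for k,v in o.items()})
for n in('top','side'):
    im,c=snap(n,n+'0');print(n,c)
print(env.get_calibration('wrist'))
E
```

```text
pics
{'time_s': 0.0, 'qpos': [-63.535, 18.442, -4.015, 83.174, 1.294, 78.542, -3.258], 'joint_velocities': [-0.035, -0.071, 0.031, 0.142, 0.04, 0.013, 0.01], 'effort': [0.001, -49.129, -0.403, -31.252, -0.064, 0.044, 0.0], 'tool_pos': [0.281, 0.585, 0.221], 'tool_rot': [-179.888, 0.005, 154.345], 'force': [-0.238, -0.122, -0.264], 'wrist_torque': [-0.005, 0.045, -0.005], 'grasp_force': 0.0, 'grip_width': 0.087}
top {'fov_y': 44.46016325726839, 'cx': 249.53779316887375, 'cy': 193.80225879717028, 'pose': [[-0.01020448600786966, 0.9804194672592957, -0.19665588393006092, 0.35620939540075247], [-0.9999406516818243, -0.00925461494507225, 0.005748496877172743, -0.018682039336816086], [0.0038159637634038904, 0.19670287319003973, 0.9804557196015227, 1.2458421061131255], [0.0, 0.0, 0.0, 1.0]]}
side {'fov_y': 47.60438276660725, 'cx': 259.9610955254404, 'cy': 190.3062792672838, 'pose': [[-0.8916496386630968, 0.35390126512259723, -0.28233812427051724, 0.322699776312262], [-0.4527175735509732, -0.6931722339673373, 0.5608556433297703, 0.56697578774725], [0.00277857339081171, 0.62790616225783, 0.7782840939711896, 0.8669124624710033], [0.0, 0.0, 0.0, 1.0]]}
{'fov_y': 71.77244952782134, 'cx': 252.59020274153477, 'cy': 191.7638857496003, 'pose': array([[ 0.43250448, -0.87055151, -0.23469118,  0.21552648],
       [ 0.90162741,  0.41678266,  0.11558646,  0.61509573],
       [-0.00280876, -0.26159566,  0.96517347,  0.38451644],
       [ 0.        ,  0.        ,  0.        ,  1.        ]])}
```

View pics/top0.png

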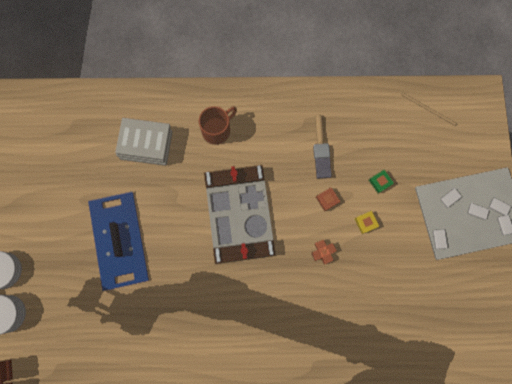

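View pics/side0.png

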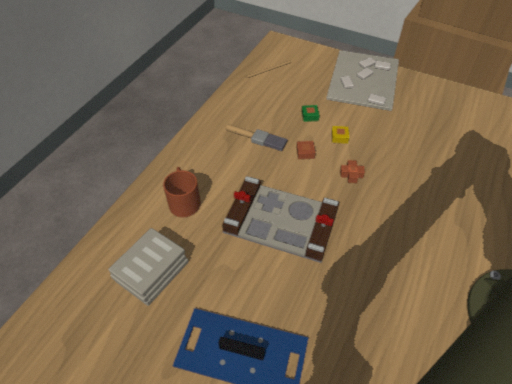

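Run:
```python
from h import *
t=cv2.imread('pics/top0.png');s=cv2.imread('pics/side0.png')
cv2.imwrite('pics/c1.png',cv2.resize(t[155:275,195:355],None,fx=5,fy=5,interpolation=cv2.INTER_CUBIC))
a=cv2.resize(s[130:270,215:375],None,fx=4,fy=4,interpolation=cv2.INTER_CUBIC)
cv2.imwrite('pics/c2.png',a)
```

```text
(no output)
```

View pics/c1.png

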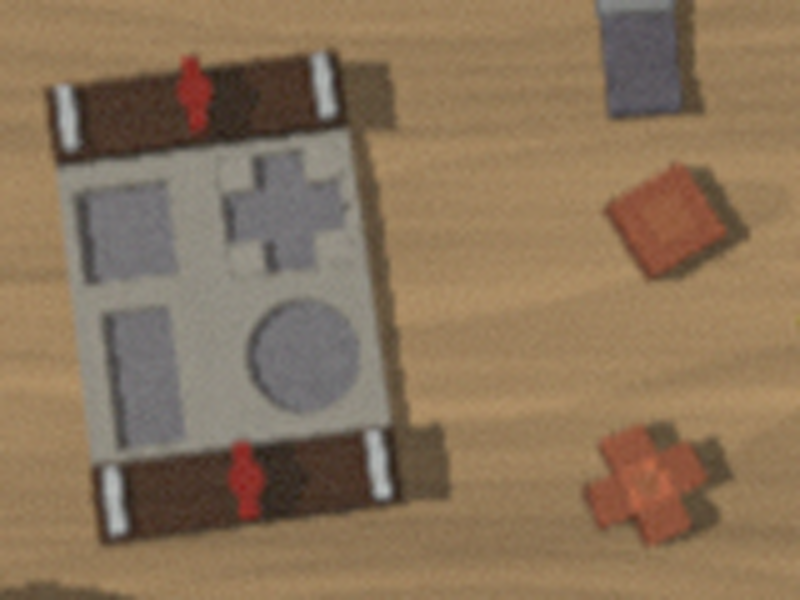

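View pics/c2.png

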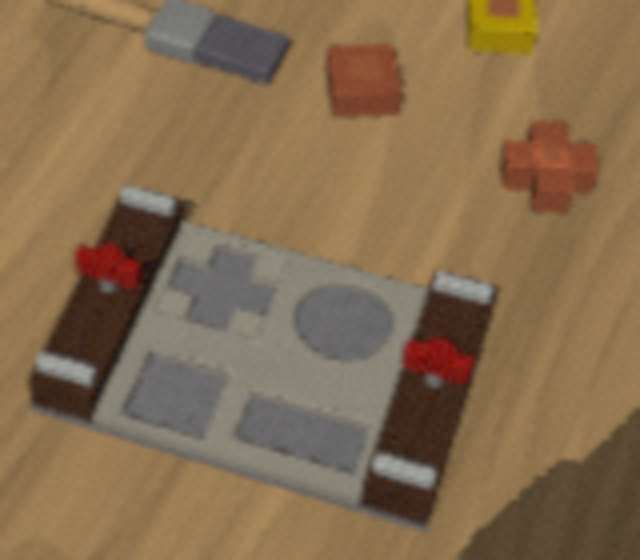

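```bash
cat >> h.py <<'E'
from scipy.optimize import least_squares
def load(f): return json.load(open('pics/'+f+'.json'))
def proj(c,P):
    T=np.array(c['pose']);f=192/np.tan(np.radians(c['fov_y']/2))
    p=(np.atleast_2d(P)-T[:3,3])@T[:3,:3]
    return np.c_[c['cx']+f*p[:,0]/-p[:,2],c['cy']-f*p[:,1]/-p[:,2]]
def back(c,uv,z):
    T=np.array(c['pose']);f=192/np.tan(np.radians(c['fov_y']/2))
    uv=np.atleast_2d(uv).astype(float)
    d=np.c_[(uv[:,0]-c['cx'])/f,-(uv[:,1]-c['cy'])/f,-np.ones(len(uv))]@T[:3,:3].T
    return T[:3,3]+d*((z-T[2,3])/d[:,2])[:,None]
def tri(obs):
    f=lambda P:np.concatenate([(proj(c,P)[0]-uv) for c,uv in obs])
    s=least_squares(f,[.5,0,.02]);return s.x,np.sqrt(np.mean(s.fun**2))
def place(p,P):
    c,s=np.cos(p[2]),np.sin(p[2]);P=np.atleast_2d(P)
    return np.c_[p[0]+c*P[:,0]-s*P[:,1],p[1]+s*P[:,0]+c*P[:,1],P[:,2]+(p[3] if len(p)>3 else 0)]
def go(xy,z=None,yaw=None):
    "tool-axis shift needed (after turning to yaw), tool pointing down"
    o=env.get_obs();r=R.from_euler('xyz',o['tool_rot'],degrees=True);t=np.array(o['tool_pos'])
    tgt=np.array([*xy,t[2] if z is None else z])
    rr=r if yaw is None else R.from_euler('xyz',[180,0,yaw],degrees=True)
    print('pos',t.round(4),'rot',np.round(o['tool_rot'],2),'w',round(o['grip_width'],4),'turn(tool rotvec)',(r.inv()*rr).as_rotvec().round(4),'shift tool after turn',rr.inv().apply(tgt-t).round(4))
E
python3 - <<'E'
from h import *
ct,cs=load('top0'),load('side0')
T=lambda *p:(np.array(p)+.5)/5-.5+[195,155]
S=lambda *p:(np.array(p)+.5)/4-.5+[215,130]
pts={'wf':(T(195,95),S(110,265)),'wn':(T(246,480),S(440,360)),'sqpk':(T(129,231),S(176,394)),'crpk':(T(288,210),S(222,287)),
'bar':(T(146,377),S(304,432)),'rnd':(T(306,355),S(344,320)),'Bsq':(T(668,220),S(363,68)),'Bcr':(T(648,482),S(551,162))}
for k,(a,b) in pts.items():
    x,e=tri([(ct,a),(cs,b)]);print(k,x.round(4),'rms px %.2f'%e)
cor=np.array([[45,88],[335,50],[103,543],[400,500]]);w=back(ct,np.array([T(*c) for c in cor]),.034);print(w.round(4))
print('square top corners',back(ct,np.array([T(*c) for c in[(607,210),(678,163),(728,232),(657,279)]]),.024).round(4))
print('cross arm tips',back(ct,np.array([T(*c) for c in[(622,437),(695,462),(673,532),(600,507)]]),.024).round(4))
print('cover',back(ct,[[90,200],[134,193],[148,283],[104,290],[118,239]],.008).round(4))
print('cover handle side',tri([(ct,np.array([119.,239])),(cs,np.array([244.,345]))]))
o=env.get_obs();r=R.from_euler('xyz',o['tool_rot'],degrees=True).as_matrix()
C=np.array(env.get_calibration('wrist')['pose']);print('cam in tool',(r.T@(C[:3,3]-o['tool_pos'])).round(4),(r.T@C[:3,:3]).round(3))
E
```

```text
wf [0.6487 0.0152 0.0534] rms px 0.24
wn [ 0.4484 -0.0098  0.0533] rms px 0.21
sqpk [0.5855 0.0522 0.0081] rms px 0.16
crpk [ 0.5967 -0.0331  0.0063] rms px 0.10
bar [0.5066 0.043  0.0097] rms px 0.17
rnd [ 0.5178 -0.0417  0.01  ] rms px 0.06
Bsq [ 0.5877 -0.2345  0.0213] rms px 0.23
Bcr [ 0.4484 -0.2197  0.0123] rms px 0.21
[[ 0.6589  0.0956  0.034 ]
 [ 0.6783 -0.0587  0.034 ]
 [ 0.4193  0.0638  0.034 ]
 [ 0.4396 -0.0884  0.034 ]]
square top corners [[ 0.5921 -0.202   0.024 ]
 [ 0.6172 -0.2407  0.024 ]
 [ 0.5796 -0.2656  0.024 ]
 [ 0.5548 -0.2269  0.024 ]]
cross arm tips [[ 0.4717 -0.2052  0.024 ]
 [ 0.4584 -0.2426  0.024 ]
 [ 0.4225 -0.2296  0.024 ]
 [ 0.4357 -0.1924  0.024 ]]
cover [[0.5916 0.4013 0.008 ]
 [0.6096 0.2843 0.008 ]
 [0.3717 0.2391 0.008 ]
 [0.3551 0.3519 0.008 ]
 [0.4864 0.3217 0.008 ]]
cover handle side (array([0.4834801 , 0.31535118, 0.02059091]), np.float64(0.36816260469903583))
cam in tool [ 0.0721 -0.002  -0.1629] [[ 0.     0.965  0.262]
 [ 1.    -0.001  0.001]
 [ 0.001  0.262 -0.965]]
```

```bash
python3 -c "
from h import *
go((.55,0.0),.2,7.1)"; python3 -m jog '[[0,0,0,0,0,0.12,0.087],[0,0,0,0,0,0.12,0.087]]'
```

```text
pos [0.2813 0.5854 0.2216] rot [-1.7990e+02  1.0000e-02  1.5435e+02] w 0.0869 turn(tool rotvec) [-5.0000e-04  2.2000e-03  2.5699e+00] shift tool after turn [0.1943 0.6142 0.0216]
time_s: 0.27
tool_pos: [0.2813, 0.5856, 0.2219]
tool_rot: [-179.9, 0.0, 140.3]
force: [0.2, 0.5, -1.0]
grip_width: 0.0867
grasp_force: 0.0
```

```bash
python3 -m jog '[[0,0,0,0,0,0.12,0.087],[0,0,0,0,0,0.12,0.087],[0,0,0,0,0,0.12,0.087],[0,0,0,0,0,0.12,0.087],[0,0,0,0,0,0.12,0.087],[0,0,0,0,0,0.12,0.087],[0,0,0,0,0,0.12,0.087],[0,0,0,0,0,0.12,0.087],[0,0,0,0,0,0.12,0.087],[0,0,0,0,0,0.12,0.087]]' >/dev/null
python3 -m jog '[[0,0,0,0,0,0.12,0.087],[0,0,0,0,0,0.12,0.087],[0,0,0,0,0,0.12,0.087],[0,0,0,0,0,0.12,0.087],[0,0,0,0,0,0.12,0.087],[0,0,0,0,0,0.12,0.087],[0,0,0,0,0,0.12,0.087],[0,0,0,0,0,0.12,0.087],[0,0,0,0,0,0.12,0.087],[0,0,0,0,0,0.05,0.087]]' | grep tool
python3 -m jog '[[0.0108,0.0341,0,0,0,0,0.087],[0.0108,0.0341,0,0,0,0,0.087],[0.0108,0.0341,0,0,0,0,0.087],[0.0108,0.0341,0,0,0,0,0.087],[0.0108,0.0341,0,0,0,0,0.087],[0.0108,0.0341,0,0,0,0,0.087],[0.0108,0.0341,0,0,0,0,0.087],[0.0108,0.0341,0,0,0,0,0.087],[0.0108,0.0341,0,0,0,0,0.087]]' | grep tool
python3 -m jog '[[0.0108,0.0341,0,0,0,0,0.087],[0.0108,0.0341,0,0,0,0,0.087],[0.0108,0.0341,0,0,0,0,0.087],[0.0108,0.0341,0,0,0,0,0.087],[0.0108,0.0341,0,0,0,0,0.087],[0.0108,0.0341,0,0,0,0,0.087],[0.0108,0.0341,0,0,0,0,0.087],[0.0108,0.0341,0,0,0,0,0.087],[0.0108,0.0341,0,0,0,0,0.087],[0,0,0,0,0,0,0.087],[0,0,0,0,0,0,0.087]]'
python3 -c "
from h import *
im,c=snap('wrist','w1')
print(proj(c,place([.5486,.0027,np.radians(7.1)],[[-.101,0,.05],[.101,0,.05],[.0427,.0445,.014],[.0433,-.0415,.014]])).round(1), proj(c,[[.5877,-.2345,.024],[.4484,-.2197,.024]]))"
```

```text
tool_pos: [0.2813, 0.5856, 0.2219]
tool_rot: [179.9, 0.0, 6.8]
tool_pos: [0.416, 0.2915, 0.2223]
tool_rot: [180.0, 0.0, 7.1]
time_s: 3.6
tool_pos: [0.5502, -0.0019, 0.2222]
tool_rot: [179.9, 0.0, 6.8]
force: [-0.4, 0.8, -0.3]
grip_width: 0.0869
grasp_force: 0.0
[[248.2 247.6]
 [246.6  93.1]
 [215.3 140.7]
 [277.7 140. ]] [[422.50933805 164.77600732]
 [386.53045998 254.41432272]]
```

View pics/w1.png

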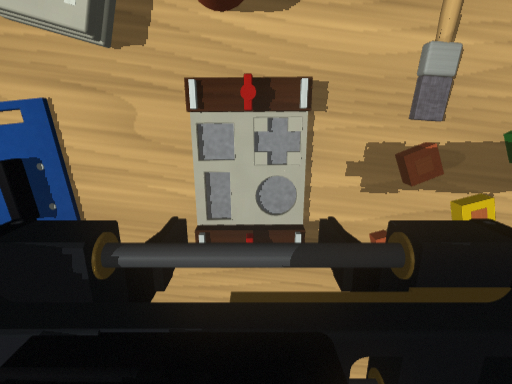

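```bash
python3 -c "
from h import *
c=load('w1');im=cv2.imread('pics/w1.png').astype(int)
red=((im[:,:,2]>110)&(im[:,:,1]<50)&(im[:,:,0]<60)).astype(np.uint8)
n,l,s,cen=cv2.connectedComponentsWithStats(red)
print([(s[i],cen[i].round(1)) for i in range(1,n) if s[i,4]>15])
ct,cs=load('top0'),load('side0')
T=lambda *p:(np.array(p)+.5)/5-.5+[195,155]
S=lambda *p:(np.array(p)+.5)/4-.5+[215,130]
m=max(range(1,n),key=lambda i:s[i,4])
for k,w,a,b in(('wf',cen[m],T(195,95),S(110,265)),('sq',(216,141.),T(129,231),S(176,394)),('cr',(279.5,140.),T(288,210),S(222,287)),('rnd',(277,195.),T(306,355),S(344,320)),('bar',(217.5,195.),T(146,377),S(304,432)),('Bsq',(421,162.),T(668,220),S(363,68))):
  print(k,tri([(c,np.array(w)),(ct,a),(cs,b)]), tri([(c,np.array(w)),(ct,a)])[0].round(4))
# corners of end block tops/lips
p=np.array([[185.5,77.5],[312,76],[187.5,110],[311,109]]);print(back(c,p,.034).round(4))
go((.6487,.0152),.09,7.1)
print(env.get_obs()['qpos'])
"; python3 -c "
import cv2
i=cv2.imread('pics/w1.png')[70:250,175:325];cv2.imwrite('pics/c3.png',cv2.resize(i,None,fx=3.33,fy=3.33,interpolation=2))"
```

```text
[(array([240,  74,  16,  36, 366], dtype=int32), array([247.5,  91.5])), (array([246, 238,   7,   4,  27], dtype=int32), array([248.9, 239.6]))]
wf (array([0.65024576, 0.01434652, 0.05131105]), np.float64(0.3559477428031464)) [0.6509 0.0146 0.048 ]
sq (array([0.58495879, 0.05197983, 0.00839646]), np.float64(0.1984173303004822)) [0.5851 0.0515 0.0125]
cr (array([ 0.59668243, -0.03560734,  0.00449752]), np.float64(0.5338630504611647)) [ 0.5967 -0.0351  0.0127]
rnd (array([ 0.51760345, -0.04319714,  0.00946397]), np.float64(0.382206182512479)) [ 0.5181 -0.0431  0.0129]
bar (array([0.50678264, 0.04298413, 0.00935812]), np.float64(0.14759474195153768)) [0.5072 0.043  0.0103]
Bsq (array([ 0.58993347, -0.23614833,  0.01705772]), np.float64(0.49472702794771206)) [ 0.59   -0.2368  0.0153]
[[ 0.6592  0.0921  0.034 ]
 [ 0.6794 -0.0617  0.034 ]
 [ 0.6214  0.0876  0.034 ]
 [ 0.6411 -0.0673  0.034 ]]
pos [5.498e-01 5.000e-04 2.221e-01] rot [-1.7998e+02  6.0000e-02  7.0000e+00] w 0.0869 turn(tool rotvec) [-0.0003  0.001  -0.0018] shift tool after turn [ 0.0999 -0.0024  0.1321]
[-43.62741984   7.12442637  44.60572937  98.93341833  -5.15464142
  76.09681863 -81.00060305]
```

View pics/c3.png

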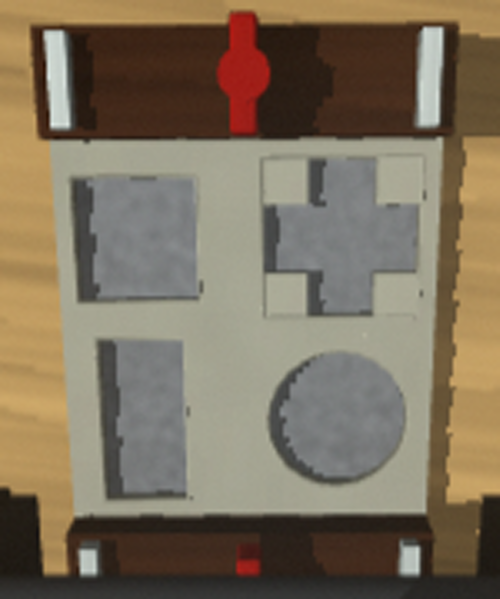

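```bash
python3 -c "
from h import *
c=load('w1');W=lambda P:(np.array(P,float)+.5)/3.33-.5+[175,70]
print(back(c,W([[137,239],[341,237],[337.5,417],[144,418]]),.014).round(4),'corn',back(c,W([[33,27],[458,22],[40,137],[457,138]]),.034).round(4))
print(back(c,W([[243,73]]),.0535).round(4))
"
```

```text
[[ 0.5846  0.0514  0.014 ]
 [ 0.5954 -0.0324  0.014 ]
 [ 0.5185 -0.0419  0.014 ]
 [ 0.5081  0.042   0.014 ]] corn [[ 0.6588  0.0932  0.034 ]
 [ 0.6791 -0.062   0.034 ]
 [ 0.6203  0.0886  0.034 ]
 [ 0.6387 -0.0689  0.034 ]]
[[0.6504 0.0141 0.0535]]
```

```bash
python3 -m jog '[[0.02,0,0.026,0,0,0,0.05],[0.02,0,0.026,0,0,0,0.05],[0.02,0,0.026,0,0,0,0.05],[0.02,0,0.026,0,0,0,0.05],[0.02,0,0.026,0,0,0,0.05],[0,0,0,0,0,0,0.05],[0,0,0,0,0,0,0.05]]' 20|grep tool
python3 -c "
from h import *
go((.6503,.0144),.047,7.2)"
```

```text
tool_pos: [0.6477, 0.0156, 0.0897]
tool_rot: [-180.0, 0.3, 7.3]
pos [0.6477 0.0156 0.0897] rot [-179.99    0.33    7.28] w 0.0526 turn(tool rotvec) [-0.0001  0.0057  0.0013] shift tool after turn [0.0025 0.0015 0.0427]
```

```bash
python3 -m jog '[[0.001,0.0015,0.0107,0,0,0,0.05],[0.001,0,0.0107,0,0,0,0.05],[0,0,0.0107,0,0,0,0.05],[0,0,0.0107,0,0,0,0.05],[0,0,0,0,0,0,0.05],[0,0,0,0,0,0,0],[0,0,0,0,0,0,0],[0,0,0,0,0,0,0],[0,0,0,0,0,0,0],[0,0,0,0,0,0,0],[0,0,0,0,0,0,0]]' 20
python3 -m jog '[[0,0,0,0,0,-0.06,0],[0,0,0,0,0,-0.06,0],[0,0,0,0,0,-0.06,0],[0,0,0,0,0,-0.06,0]]' 20
```

```text
time_s: 5.15
tool_pos: [0.6518, 0.012, 0.0501]
tool_rot: [-180.0, -0.0, 7.1]
force: [-0.1, 0.9, 0.7]
grip_width: 0.0182
grasp_force: 0.0
time_s: 5.48
tool_pos: [0.6517, 0.0154, 0.0508]
tool_rot: [-179.8, -0.1, 21.1]
force: [-2.4, 4.9, 7.1]
grip_width: 0.01
grasp_force: 19.8
```

```bash
python3 -m jog '[[0,0,0,0,0,-0.12,0],[0,0,0,0,0,-0.12,0],[0,0,0,0,0,-0.12,0],[0,0,0,0,0,-0.12,0],[0,0,0,0,0,-0.12,0],[0,0,0,0,0,-0.12,0],[0,0,0,0,0,-0.12,0],[0,0,0,0,0,-0.12,0],[0,0,0,0,0,-0.12,0],[0,0,0,0,0,-0.12,0],[0,0,0,0,0,-0.12,0]]' 20
python3 -m jog '[[0,0,0,0,0,0,0],[0,0,0,0,0,0,0],[0,0,0,0,0,0,0]]'
```

```text
time_s: 6.4
tool_pos: [0.6512, 0.0158, 0.0514]
tool_rot: [-180.0, -0.3, 96.9]
force: [-4.1, 6.0, 5.4]
grip_width: 0.0101
grasp_force: 20.0
time_s: 6.65
tool_pos: [0.6512, 0.0158, 0.0512]
tool_rot: [-180.0, -0.3, 96.6]
force: [-3.0, 5.4, 7.1]
grip_width: 0.0098
grasp_force: 20.1
```

```bash
python3 -m jog '[[0,0,0,0,0,0,0.05],[0,0,0,0,0,0,0.05],[0,0,0,0,0,0,0.05],[0,0,0,0,0,0,0.05],[0,0,-0.012,0,0,0,0.05],[0,0,-0.02,0,0,0,0.05],[0,0,-0.02,0,0,0,0.05]]' 20
python3 -m jog '[[0,-0.018,0,0,0,0.12,0.05],[0,0,0,0,0,0.12,0.05],[0,0,0,0,0,0.12,0.05],[0,0,0,0,0,0.12,0.05],[0,0,0,0,0,0.12,0.05],[0,0,0,0,0,0.12,0.05],[0,0,0,0,0,0.12,0.05],[0,0,0,0,0,0.12,0.05],[0,0,0,0,0,0.12,0.05],[0,0,0,0,0,0.12,0.05],[0,0,0,0,0,0.12,0.05],[0,0,0,0,0,0.12,0.05]]' |grep tool
python3 -m jog '[[0,0,0,0,0,0.12,0.05],[-0.023,0,0,0,0,0,0.05],[-0.023,0,0,0,0,0,0.05],[-0.023,0,0,0,0,0,0.05],[-0.023,0,0,0,0,0,0.05],[-0.023,0,0,0,0,0,0.05],[-0.023,0,0,0,0,0,0.05],[-0.023,0,0,0,0,0,0.05],[-0.023,0,0,0,0,0,0.05],[0,0,0,0,0,0,0.05],[0,0,0,0,0,0,0.05],[0,0,0,0,0,0,0.05]]'
python3 -c "
from h import *
snap('top','top1')
go((.4502,-.0095),.047,7.2)"
```

```text
time_s: 7.23
tool_pos: [0.651, 0.0114, 0.1023]
tool_rot: [-179.9, 0.0, 96.4]
force: [0.6, -0.0, -0.4]
grip_width: 0.0459
grasp_force: 0.0
tool_pos: [0.634, 0.0097, 0.1027]
tool_rot: [180.0, -0.1, 13.6]
time_s: 9.23
tool_pos: [0.4523, -0.0127, 0.1027]
tool_rot: [-180.0, -0.1, 7.1]
force: [0.3, 0.3, 0.1]
grip_width: 0.05
grasp_force: 0.0
pos [ 0.4525 -0.0128  0.1025] rot [ 1.80e+02 -1.10e-01  7.08e+00] w 0.0503 turn(tool rotvec) [ 0.0001 -0.002  -0.0021] shift tool after turn [-0.0018 -0.0035  0.0555]
```

```bash
python3 -m jog '[[-0.0018,-0.0035,0.0135,0,0,0,0.05],[0,0,0.014,0,0,0,0.05],[0,0,0.014,0,0,0,0.05],[0,0,0.014,0,0,0,0.05],[0,0,0,0,0,0,0.05],[0,0,0,0,0,0,0],[0,0,0,0,0,0,0],[0,0,0,0,0,0,0],[0,0,0,0,0,0,0],[0,0,0,0,0,0,0],[0,0,0,0,0,0,0],[0,0,0,0,0,0,0]]' 20
python3 -m jog '[[0,0,0,0,0,-0.12,0],[0,0,0,0,0,-0.12,0],[0,0,0,0,0,-0.12,0],[0,0,0,0,0,-0.12,0],[0,0,0,0,0,-0.12,0],[0,0,0,0,0,-0.12,0],[0,0,0,0,0,-0.12,0],[0,0,0,0,0,-0.12,0],[0,0,0,0,0,-0.12,0],[0,0,0,0,0,-0.12,0],[0,0,0,0,0,-0.12,0],[0,0,0,0,0,-0.12,0]]' 20
python3 -m jog '[[0,0,0,0,0,-0.12,0],[0,0,0,0,0,0,0],[0,0,0,0,0,0,0]]'
python3 -m jog '[[0,0,0,0,0,0,0.05],[0,0,0,0,0,0,0.05],[0,0,0,0,0,0,0.05],[0,0,0,0,0,0,0.05],[0,0,-0.012,0,0,0,0.05],[0,0,-0.02,0,0,0,0.05],[0,0,-0.02,0,0,0,0.05],[0,0,0,0,0,0,0.05]]'
```

```text
time_s: 10.28
tool_pos: [0.4491, -0.0095, 0.0465]
tool_rot: [-180.0, -0.0, 7.1]
force: [-0.0, -0.5, 0.1]
grip_width: 0.0113
grasp_force: 0.0
time_s: 11.28
tool_pos: [0.4508, -0.0105, 0.0477]
tool_rot: [179.8, 0.0, 89.9]
force: [2.1, -4.1, 3.8]
grip_width: 0.0099
grasp_force: 20.0
time_s: 11.53
tool_pos: [0.4508, -0.0105, 0.0471]
tool_rot: [179.8, 0.1, 96.3]
force: [5.4, -4.2, -0.9]
grip_width: 0.0099
grasp_force: 20.0
time_s: 12.2
tool_pos: [0.4509, -0.0091, 0.1012]
tool_rot: [179.7, -0.1, 96.4]
force: [0.6, -0.4, 0.7]
grip_width: 0.0485
grasp_force: 0.0
```

```bash
python3 -m jog '[[0,0,-0.02,0,0,0.125,0.087],[0,0,-0.02,0,0,0.125,0.087],[0,0,-0.02,0,0,0.125,0.087],[0,0,-0.02,0,0,0.125,0.087],[0,0,-0.02,0,0,0.125,0.087],[0,0,0,0,0,0.125,0.087],[0,0,0,0,0,0.125,0.087],[0,0,0,0,0,0.125,0.087],[0,0,0,0,0,0.125,0.087],[0,0,0,0,0,0.125,0.087],[0,0,0,0,0,0.125,0.087],[0,0,0,0,0,0.125,0.087]]'|grep tool
python3 -m jog '[[-0.011,0.027,0,0,0,0,0.087],[-0.011,0.027,0,0,0,0,0.087],[-0.011,0.027,0,0,0,0,0.087],[-0.011,0.027,0,0,0,0,0.087],[-0.011,0.027,0,0,0,0,0.087],[-0.011,0.027,0,0,0,0,0.087],[-0.011,0.027,0,0,0,0,0.087],[-0.011,0.027,0,0,0,0,0.087],[0,0,0,0,0,0,0.087],[0,0,0,0,0,0,0.087],[0,0,0,0,0,0,0.087]]'
python3 -c "
from h import *
im,c=snap('wrist','w2')
print(proj(c,[[.589,-.2355,.024],[.4484,-.2197,.024]]))"
```

```text
tool_pos: [0.4482, -0.0093, 0.1973]
tool_rot: [-180.0, 0.1, 10.2]
time_s: 14.12
tool_pos: [0.4017, -0.2369, 0.1976]
tool_rot: [-179.9, 0.0, 10.5]
force: [0.3, 0.3, 0.0]
grip_width: 0.0868
grasp_force: 0.0
[[281.16425053  12.22823516]
 [244.83323095 136.62122508]]
```

View pics/w2.png

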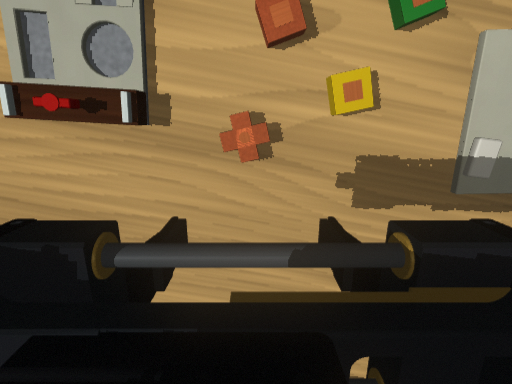

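```bash
cat >> h.py <<'E'
from scipy.optimize import minimize
SH={'square':np.array([[-23,-23],[23,-23],[23,23],[-23,23]])/1e3,
'cross':np.array([[30,12],[12,12],[12,30],[-12,30],[-12,12],[-30,12],[-30,-12],[-12,-12],[-12,-30],[12,-30],[12,-12],[30,-12]])/1e3}
def fitblock(views,shape,p0,z0=0.,fitz=False):
    "views: list of (image,calib); silhouette fit of (x,y,yaw[,z0]); terracotta mask near the guess"
    K=4;ms=[]
    for im,c in views:
        h=cv2.cvtColor(im,cv2.COLOR_BGR2HSV).astype(int)
        m=(((h[:,:,0]<9)|(h[:,:,0]>174))&(h[:,:,1]>110)&(h[:,:,2]>45)).astype(np.uint8)
        u=proj(c,[[p0[0],p0[1],z0+.012]])[0];d=proj(c,[[p0[0]+.05,p0[1],z0+.012]])[0];r=int(np.linalg.norm(d-u))+2
        x0,y0=(u-r).astype(int);pad=cv2.copyMakeBorder(m,200,200,200,200,cv2.BORDER_CONSTANT)
        cut=pad[y0+200:y0+200+2*r,x0+200:x0+200+2*r]
        ms.append((cv2.GaussianBlur(cv2.resize(cut*255,None,fx=K,fy=K,interpolation=1),(0,0),3)/255.,c,x0,y0))
    def cost(q):
        t=0
        for m,c,x0,y0 in ms:
            A=np.zeros(m.shape,np.uint8);zz=z0+(q[3]*.01 if fitz else 0)
            ply=[proj(c,place([q[0]*.01,q[1]*.01,q[2]*.2],np.c_[SH[shape],np.full(len(SH[shape]),zz+k)])) for k in np.linspace(0,.024,5)]
            for P in ply: cv2.fillPoly(A,[np.round(((P-[x0,y0])+.5)*K*16-8).astype(np.int32)],255,shift=4)
            t+=np.mean((cv2.GaussianBlur(A,(0,0),3)/255.-m)**2)/np.mean(m)
        return t
    q0=[p0[0]*100,p0[1]*100,p0[2]*5]+([0] if fitz else [])
    s=minimize(cost,q0,method='Nelder-Mead',options=dict(initial_simplex=np.array([q0]+[np.array(q0)+.6*e for e in np.eye(len(q0))]),xatol=1e-3,fatol=1e-5))
    q=s.x;return np.round([q[0]*.01,q[1]*.01,np.degrees(q[2]*.2)]+([z0+q[3]*.01] if fitz else []),4),round(s.fun,3)
E
python3 - <<'E'
from h import *
V={f:(cv2.imread(f'pics/{f}.png'),load(f)) for f in('top0','side0','w1','w2')}
for v in(['w2'],['top0','side0','w2']): print('cross',v,fitblock([V[k] for k in v],'cross',(.449,-.221,np.radians(26)),fitz=len(v)>1))
for v in(['w1'],['top0','side0','w1']): print('square',v,fitblock([V[k] for k in v],'square',(.589,-.2355,np.radians(33)),fitz=len(v)>1))
go((.449,-.221),.1,26)
E
```

```text
cross ['w2'] (array([ 0.4481, -0.2205, 25.6407]), np.float64(17.619))
cross ['top0', 'side0', 'w2'] (array([ 4.57540000e+00, -2.33590000e+00,  2.07121382e+04, -4.66452000e+01]), np.float64(0.929))
square ['w1'] (array([ 0.4727, -0.2119, 77.9878]), np.float64(0.109))
square ['top0', 'side0', 'w1'] (array([ 0.6184, -0.1639, 73.3512, -0.1269]), np.float64(0.974))
pos [ 0.402  -0.2365  0.1977] rot [-1.7994e+02  4.0000e-02  1.0620e+01] w 0.0869 turn(tool rotvec) [-0.0011  0.0006 -0.2684] shift tool after turn [0.0491 0.0067 0.0977]
```

Run:
```python
from h import *
for f,pts in(('w2',[(246,120),(246,137),(228,140),(285,20),(200,160)]),('top0',[(329,199),(325,251),(322,203),(300,220)]),('side0',[(306,150),(352,171),(306,156),(330,190)]),('w1',[(421,158),(421,175),(380,160),(350,200)])):
    h=cv2.cvtColor(cv2.imread(f'pics/{f}.png'),cv2.COLOR_BGR2HSV);print(f,[h[v,u].tolist() for u,v in pts])
```

```text
w2 [[9, 180, 154], [11, 178, 169], [9, 181, 152], [10, 180, 174], [18, 131, 168]]
top0 [[11, 153, 145], [11, 152, 146], [9, 150, 138], [16, 101, 156]]
side0 [[8, 159, 138], [9, 169, 161], [8, 163, 122], [18, 114, 143]]
w1 [[10, 167, 90], [9, 165, 88], [17, 135, 106], [18, 126, 178]]
```

```bash
sed -i 's/(h\[:,:,0\]<9)|/(h[:,:,0]<14)|/; s/h\[:,:,1\]>110/h[:,:,1]>125/' h.py
python3 - <<'E'
from h import *
V={f:(cv2.imread(f'pics/{f}.png'),load(f)) for f in('top0','side0','w1','w2')}
for v in(['w2'],['top0'],['top0','side0','w2']): print('cross',v,fitblock([V[k] for k in v],'cross',(.449,-.221,np.radians(26)),fitz=len(v)>1))
for v in(['w1'],['top0'],['top0','side0','w1']): print('square',v,fitblock([V[k] for k in v],'square',(.589,-.2355,np.radians(33)),fitz=len(v)>1))
E
```

```text
cross ['w2'] (array([ 0.4475, -0.2192, 23.6517]), np.float64(0.002))
cross ['top0'] (array([ 0.4479, -0.218 , 23.6692]), np.float64(0.007))
cross ['top0', 'side0', 'w2'] (array([ 4.47600e-01, -2.19200e-01,  2.37377e+01, -3.40000e-03]), np.float64(0.023))
square ['w1'] (array([ 0.5874, -0.2365, 29.2931]), np.float64(0.008))
square ['top0'] (array([ 0.5876, -0.2344, 30.5888]), np.float64(0.011))
square ['top0', 'side0', 'w1'] (array([ 0.5875, -0.2355, 29.4842,  0.    ]), np.float64(0.044))
```

```bash
python3 -m jog '[[0,0,0,0,0,-0.115,0.087],[0,0,0,0,0,-0.115,0.087],[0.008,0,0.023,0,0,0,0.087],[0.008,0.001,0.023,0,0,0,0.087],[0.008,0,0.023,0,0,0,0.087],[0.008,0.001,0.023,0,0,0,0.087],[0.008,0,0.023,0,0,0,0.087],[0.008,0.001,0.022,0,0,0,0.087],[0,0,0,0,0,0,0.087],[0,0,0,0,0,0,0.087]]'|grep tool
python3 -c "
from h import *
go((.4476,-.2191),.011,23.7)"
```

```text
tool_pos: [0.4462, -0.2201, 0.0602]
tool_rot: [-179.9, 0.2, 23.8]
pos [ 0.4462 -0.2201  0.0602] rot [-179.91    0.2    23.83] w 0.0873 turn(tool rotvec) [-0.0016  0.0035  0.0022] shift tool after turn [ 0.0017 -0.0003  0.0492]
```

```bash
python3 -m jog '[[0.0015,0,0.0125,0,0,0,0.087],[0,0,0.0125,0,0,0,0.087],[0,0,0.012,0,0,0,0.087],[0,0,0.012,0,0,0,0.087],[0,0,0,0,0,0,0.087],[0,0,0,0,0,0,0.05],[0,0,0,0,0,0,0.05],[0,0,0,0,0,0,0.05],[0,0,0,0,0,0,0.05],[0,0,0,0,0,0,0.05],[0,0,0,0,0,0,0.05]]' 30
python3 -m jog '[[0,0,-0.01,0,0,0,0.05],[0,0,-0.02,0,0,0,0.05],[0,0,-0.02,0,0,0,0.05],[0,0,-0.02,0,0,0,0.05],[0,0,0,0,0,0,0.05]]'
python3 -c "
from h import *
go((.5965,-.0335),.085,7.4)"
```

```text
time_s: 15.92
tool_pos: [0.4486, -0.2206, 0.0126]
tool_rot: [-180.0, -0.0, 23.7]
force: [-0.8, 0.8, 2.6]
grip_width: 0.0594
grasp_force: 30.0
time_s: 16.33
tool_pos: [0.4509, -0.2223, 0.0862]
tool_rot: [179.8, -0.3, 23.7]
force: [0.2, -1.1, -0.8]
grip_width: 0.0594
grasp_force: 30.0
pos [ 0.4509 -0.2223  0.0862] rot [179.78  -0.34  23.68] w 0.0594 turn(tool rotvec) [ 0.0029 -0.0064  0.284 ] shift tool after turn [ 0.1687 -0.1685  0.0012]
```

```bash
python3 -m jog '[[0,0,0,0,0,0.095,0.05],[0,0,0,0,0,0.095,0.05],[0,0,0,0,0,0.094,0.05],[0.021,-0.021,0,0,0,0,0.05],[0.021,-0.021,0,0,0,0,0.05],[0.021,-0.021,0,0,0,0,0.05],[0.021,-0.021,0,0,0,0,0.05],[0.021,-0.021,0,0,0,0,0.05],[0.021,-0.021,0,0,0,0,0.05],[0.021,-0.021,0,0,0,0,0.05],[0.021,-0.021,0,0,0,0,0.05]]'|grep tool
python3 -m jog '[[0,0,0,0,0,0,0.05],[0,0,0,0,0,0,0.05]]'
python3 -c "
from h import *
for i in range(3): go((.5965,-.0335),.04,7.4);snap('wrist','w3_%d'%i)
im,c=snap('side','side3');print(proj(c,[[.5965,-.0335,.09]]))
im,c=snap('wrist','w3')"
```

```text
tool_pos: [0.5935, -0.0312, 0.0817]
tool_rot: [-180.0, 0.0, 7.4]
time_s: 17.42
tool_pos: [0.5936, -0.0303, 0.0814]
tool_rot: [180.0, 0.1, 7.7]
force: [-0.5, -0.7, -1.8]
grip_width: 0.06
grasp_force: 30.0
pos [ 0.5936 -0.0303  0.0814] rot [1.7997e+02 6.0000e-02 7.6800e+00] w 0.06 turn(tool rotvec) [0.0005 0.0011 0.0049] shift tool after turn [0.0024 0.0036 0.0414]
pos [ 0.5928 -0.0323  0.0816] rot [1.7995e+02 9.0000e-02 7.5200e+00] w 0.0596 turn(tool rotvec) [0.0009 0.0015 0.0021] shift tool after turn [0.0035 0.0016 0.0416]
pos [ 0.5924 -0.0335  0.0818] rot [1.7995e+02 8.0000e-02 7.4000e+00] w 0.0597 turn(tool rotvec) [0.0009 0.0013 0.0001] shift tool after turn [0.004  0.0006 0.0418]
[[270.87925139 179.49498194]]
```

View pics/w3.png

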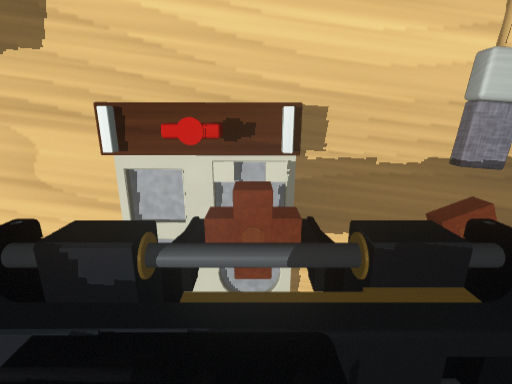

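Run:
```python
from h import *
cv2.imwrite('pics/c4.png',cv2.resize(cv2.imread('pics/w3.png')[90:290,85:345],None,fx=3,fy=3,interpolation=cv2.INTER_CUBIC))
c=load('w3');T=np.array(c['pose']);o=env.get_obs();go((.5965,-.0335),.04,7.4)
Rt=R.from_euler('xyz',o['tool_rot'],degrees=True).as_matrix()
# camera in tool (fixed): use nominal mount
M=np.array([[0,.965,.262],[1,0,0],[0,.262,-.965]]);t=np.array([.0721,-.002,-.1629])
cc=dict(c);P=np.eye(4);P[:3,:3]=M;P[:3,3]=t;cc['pose']=P
print('arm tip corners bottom/top, in px',proj(cc,[[.03,-.012,.0115],[.03,.012,.0115],[.03,-.012,-.0125],[.03,.012,-.0125],[.012,-.03,.0115],[.012,.03,.0115],[.012,-.03,-.0125],[.012,.03,-.0125]]).round(1).tolist())
print('wing',back(c,[[189,131]],.056),'corn',back(c,[[95,103],[301,102],[101,155],[300,155]],.034).round(4),'sq',back(c,[[162.5,194]],.014))
```

```text
pos [ 0.5925 -0.034   0.0823] rot [1.80e+02 1.00e-02 7.31e+00] w 0.06 turn(tool rotvec) [ 0.0001  0.0002 -0.0016] shift tool after turn [0.004  0.0001 0.0423]
arm tip corners bottom/top, in px [[237.8, 184.3], [273.3, 184.3], [235.6, 193.8], [276.4, 193.8], [212.2, 209.5], [298.7, 209.5], [206.4, 222.4], [305.4, 222.4]]
wing [[0.64873712 0.0161518  0.056     ]] corn [[ 0.6587  0.0928  0.034 ]
 [ 0.6793 -0.0613  0.034 ]
 [ 0.6196  0.0892  0.034 ]
 [ 0.6398 -0.0675  0.034 ]] sq [[0.58704168 0.04580342 0.014     ]]
```

View pics/c4.png

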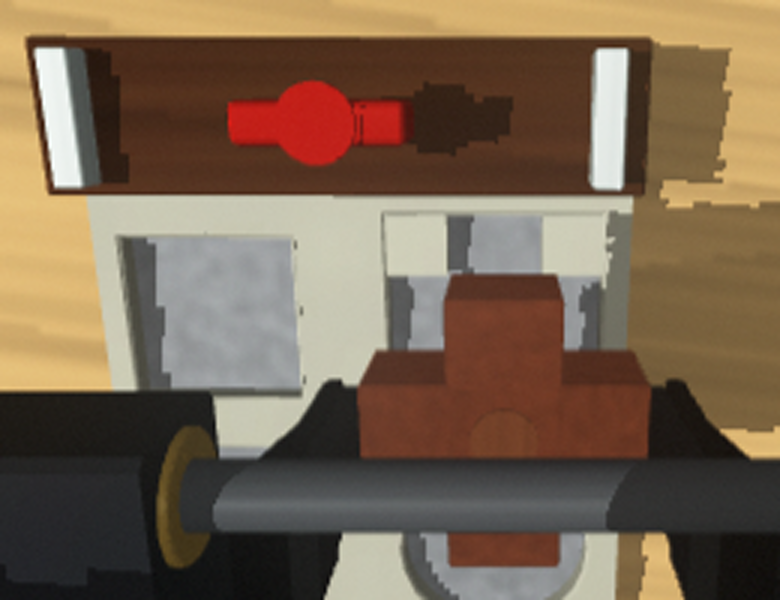

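Run:
```python
from h import *
c=load('w3');o=env.get_obs();zb=.0818-.0115
W=lambda *P:(np.array(P,float)+.5)/3-.5+[85,90]
y=np.radians(7.4);ax=np.array([np.cos(y),np.sin(y)]);ay=np.array([-ax[1],ax[0]])
b=back(c,W(505,274),zb)[0,:2]-.030*ax
b2=back(c,W(503.5,350),zb)[0,:2]-.012*ax
p=back(c,W(496,214),.014)[0,:2]-.032*ax
p2=back(c,W(494,275),.014)[0,:2]-.014*ax
print('block',b,b2,'pocket',p,p2); d=(p+p2-b-b2)/2;print('carrier-frame shift',d@ax,d@ay,'tool x,y:',d@ax,-(d@ay))
s=back(c,W([118,236],[297,236],[133,392],[301,392]),.014);print(s.round(4),s.mean(0))
e=s[1]-s[0];print('yaw',np.degrees(np.arctan2(e[1],e[0]))+90)
```

```text
block [ 0.59259715 -0.03593749] [ 0.59254028 -0.03558342] pocket [ 0.59518176 -0.03307667] [ 0.59484749 -0.0324525 ]
carrier-frame shift 0.0028113954027774238 0.0026558956424858294 tool x,y: 0.0028113954027774238 -0.0026558956424858294
[[0.6063 0.0804 0.014 ]
 [0.613  0.0282 0.014 ]
 [0.5575 0.0757 0.014 ]
 [0.5642 0.0241 0.014 ]] [0.5852521 0.0520871 0.014    ]
yaw 7.332750625562085
```

```bash
python3 -m jog '[[0.0028,-0.0018,0.012,0,0,0,0.05],[0,0,0.014,0,0,0,0.05],[0,0,0.014,0,0,0,0.05],[0,0,0.012,0,0,0,0.05],[0,0,0,0,0,0,0.05],[0,0,0,0,0,0,0.05]]'
python3 - <<'E'
from h import *
go((.5965,-.0335),.0175,7.4)
snap('wrist','w4');cv2.imwrite('pics/c5.png',cv2.resize(cv2.imread('pics/w4.png')[90:290,85:345],None,fx=3,fy=3,interpolation=cv2.INTER_CUBIC))
E
```

```text
time_s: 18.17
tool_pos: [0.5946, -0.0306, 0.0287]
tool_rot: [180.0, 0.2, 7.4]
force: [0.5, -0.6, -1.6]
grip_width: 0.0597
grasp_force: 30.0
pos [ 0.5946 -0.0306  0.0287] rot [1.7998e+02 1.7000e-01 7.4200e+00] w 0.0597 turn(tool rotvec) [0.0003 0.0029 0.0003] shift tool after turn [0.0015 0.0031 0.0112]
```

View pics/c5.png

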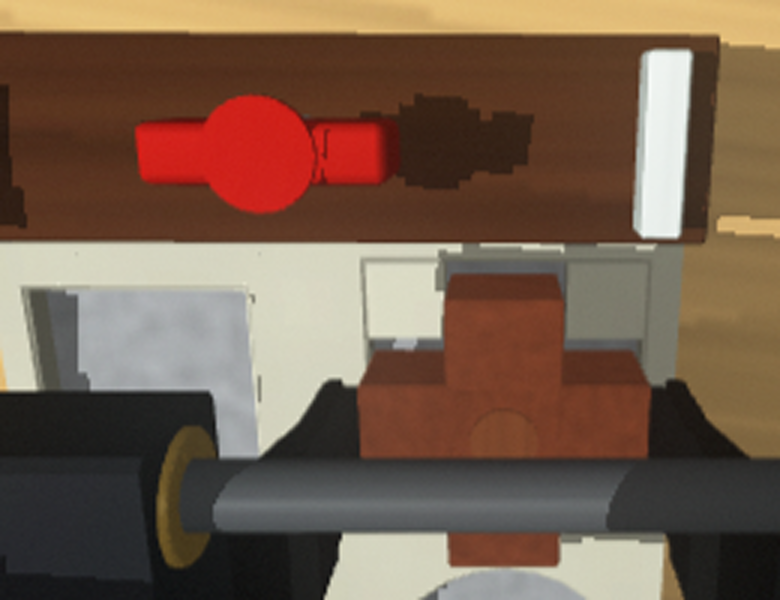

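```bash
python3 -m jog '[[0.0004,-0.0005,0.003,0,0,0,0.05],[0,0,0.003,0,0,0,0.05],[0,0,0.003,0,0,0,0.05],[0,0,0.002,0,0,0,0.05],[0,0,0,0,0,0,0.05]]'
python3 -m jog '[[0,0,0,0,0,0,0.075],[0,0,0,0,0,0,0.075],[0,0,0,0,0,0,0.075],[0,0,0,0,0,0,0.075],[0,0,-0.012,0,0,0,0.075],[0,0,-0.02,0,0,0,0.075],[0,0,-0.02,0,0,0,0.075],[0,0,-0.02,0,0,0,0.075],[0,0,-0.02,0,0,0,0.075],[0,0,-0.02,0,0,0,0.075],[0,0,0,0,0,0,0.075]]'
python3 - <<'E'
from h import *
t=snap('top','top5');s=snap('side','side5');w=snap('wrist','w5')
print('cross',fitblock([t],'cross',(.596,-.0335,np.radians(7.4)),.006),fitblock([s],'cross',(.596,-.0335,np.radians(7.4)),.006),fitblock([t,s],'cross',(.596,-.0335,np.radians(7.4)),.006,True))
print('square',fitblock([t],'square',(.5875,-.2355,.515)))
go((.5875,-.2357),.11,29.5)
E
```

```text
time_s: 18.63
tool_pos: [0.5971, -0.0299, 0.0232]
tool_rot: [-179.9, -0.1, 7.4]
force: [-10.5, 0.6, 21.7]
grip_width: 0.0594
grasp_force: 30.0
time_s: 19.55
tool_pos: [0.5989, -0.0304, 0.1361]
tool_rot: [180.0, -0.4, 7.4]
force: [0.3, -0.7, -0.7]
grip_width: 0.0753
grasp_force: 0.0
cross (array([ 0.596 , -0.0335,  7.4   ]), np.float64(inf)) (array([ 0.5973, -0.0345,  3.0026]), np.float64(0.2)) (array([ 5.96e-01, -3.35e-02,  7.40e+00,  6.00e-03]), np.float64(inf))
square (array([ 0.5867, -0.2345, 31.4811]), np.float64(0.031))
pos [ 0.5959 -0.0297  0.1312] rot [-179.98    0.      7.44] w 0.0747 turn(tool rotvec) [-0.0004 -0.     -0.385 ] shift tool after turn [-0.1087  0.1752  0.0212]h.py:49: RuntimeWarning: divide by zero encountered in scalar divide
  t+=np.mean((cv2.GaussianBlur(A,(0,0),3)/255.-m)**2)/np.mean(m)
  np.max(np.abs(fsim[0] - fsim[1:])) <= fatol):
```

```bash
python3 -m jog '[[-0.02,0,0,0,0,0,0.075],[-0.02,0,0,0,0,0,0.075],[-0.02,0,0,0,0,0,0.075],[-0.02,0,0,0,0,0,0.075],[0,0,0,0,0,0,0.075],[0,0,0,0,0,0,0.075],[0,0,0,0,0,0,0.075]]'
python3 - <<'E'
from h import *
snap('wrist','w6');cv2.imwrite('pics/c6.png',cv2.resize(cv2.imread('pics/w6.png')[60:240,150:350],None,fx=3,fy=3,interpolation=cv2.INTER_CUBIC))
print(proj(load('w6'),[.595,-.033,.014]))
s=(cv2.imread('pics/side5.png'),load('side5'));w=(cv2.imread('pics/w6.png'),load('w6'))
for v in([w],[w,s]): print(fitblock(v,'cross',(.596,-.0335,np.radians(7.4)),.006,True))
E
```

```text
time_s: 20.28
tool_pos: [0.5169, -0.0398, 0.1309]
tool_rot: [-180.0, 0.0, 7.5]
force: [0.1, -0.3, 0.3]
grip_width: 0.0751
grasp_force: 0.0
[[254.46965514 110.87922517]]
(array([ 0.5948, -0.0319,  6.9977,  0.0091]), np.float64(0.265))
(array([ 0.5949, -0.0319,  6.7792,  0.0093]), np.float64(0.479))
```

View pics/c6.png

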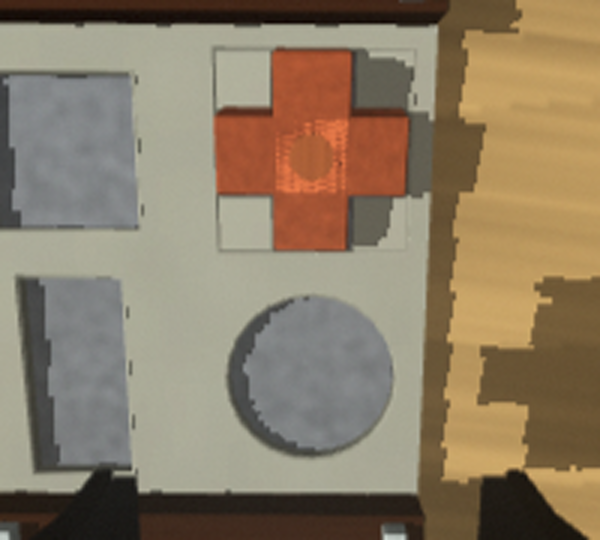

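```bash
sed -i 's/h\[:,:,2\]>45/h[:,:,2]>VT[0]/; s/^SH=/VT=[45]\nSH=/' h.py
python3 - <<'E'
from h import *
VT[0]=100
s=(cv2.imread('pics/side5.png'),load('side5'));w=(cv2.imread('pics/w6.png'),load('w6'))
for v in([w],[s],[w,s]): print(fitblock(v,'cross',(.596,-.0335,np.radians(7.4)),.008,True))
for z in (.006,.009,.012,.015):print(z,fitblock([w],'cross',(.596,-.0335,np.radians(7.4)),z))
go((.5875,-.2357),.11,29.5)
E
```

```text
(array([ 0.5941, -0.0318,  6.813 ,  0.0076]), np.float64(0.006))
(array([ 0.5958, -0.0318,  4.5917,  0.0091]), np.float64(0.062))
(array([ 0.5944, -0.0316,  6.3392,  0.0105]), np.float64(0.09))
0.006 (array([ 0.5942, -0.0318,  6.9204]), np.float64(0.005))
0.009 (array([ 0.5942, -0.0318,  6.9963]), np.float64(0.007))
0.012 (array([ 0.594 , -0.0317,  6.7754]), np.float64(0.012))
0.015 (array([ 0.594 , -0.0318,  6.776 ]), np.float64(0.022))
pos [ 0.5173 -0.0399  0.131 ] rot [179.97   0.     7.46] w 0.0754 turn(tool rotvec) [ 5.000e-04  1.000e-04 -3.846e-01] shift tool after turn [-0.0353  0.205   0.021 ]
```

```bash
python3 -m jog '[[0,0,0,0,0,-0.096,0.087],[0,0,0,0,0,-0.096,0.087],[0,0,0,0,0,-0.096,0.087],[0,0,0,0,0,-0.096,0.087],[-0.0044,0.0256,0,0,0,0,0.087],[-0.0044,0.0256,0,0,0,0,0.087],[-0.0044,0.0256,0,0,0,0,0.087],[-0.0044,0.0256,0,0,0,0,0.087],[0,0,0,0,0,0,0.087],[0,0,0,0,0,0,0.087],[0,0,0,0,0,0,0.087]]'|grep tool
python3 - <<'E'
from h import *
t=snap('top','top7');s=snap('side','side7');w=snap('wrist','w7')
VT[0]=60
for v in([w],[t],[s],[w,t,s]): print('sq',fitblock(v,'square',(.5875,-.2355,.515),0,len(v)>2))
VT[0]=100
for v in([t],[s],[t,s]): print('cr',fitblock(v,'cross',(.5945,-.032,np.radians(7.4)),.006,len(v)>1))
go((.5875,-.2357),.06,29.5)
E
```

```text
tool_pos: [0.5519, -0.1374, 0.1306]
tool_rot: [-180.0, 0.1, 29.5]
sq (array([ 0.5878, -0.2363, 29.7054]), np.float64(0.046))
sq (array([ 0.5855, -0.326 , 53.8506]), np.float64(0.421))
sq (array([ 0.5915, -0.2243, 17.6775]), np.float64(2.672))
sq (array([  0.5576,  -0.3608, 209.43  ,  -0.2214]), np.float64(1.756))
cr (array([ 0.5966, -0.0306,  6.795 ]), np.float64(0.133))
cr (array([ 0.5973, -0.0343,  3.7134]), np.float64(0.056))
cr (array([ 0.5954, -0.0303,  3.7944,  0.0115]), np.float64(0.207))
pos [ 0.5519 -0.1364  0.131 ] rot [-179.95    0.     29.57] w 0.0869 turn(tool rotvec) [-0.0008  0.      0.0013] shift tool after turn [-0.0179  0.104   0.071 ]
```

```bash
python3 -m jog '[[-0.0045,0.026,0,0,0,0,0.087],[-0.0045,0.026,0,0,0,0,0.087],[-0.0045,0.026,0,0,0,0,0.087],[-0.0045,0.026,0,0,0,0,0.087],[0,0,0.024,0,0,0,0.087],[0,0,0.024,0,0,0,0.087],[0,0,0.023,0,0,0,0.087],[0,0,0,0,0,0,0.087],[0,0,0,0,0,0,0.087]]'|grep tool
python3 -c "
from h import *
go((.5877,-.2361),.011,29.6)
env.read_camera('top')
go((.5877,-.2361),.011,29.6)"
```

```text
tool_pos: [0.5866, -0.236, 0.0594]
tool_rot: [-179.9, 0.1, 29.5]
pos [ 0.5866 -0.236   0.0594] rot [-1.7988e+02  9.0000e-02  2.9520e+01] w 0.087 turn(tool rotvec) [-0.0021  0.0016 -0.0014] shift tool after turn [0.0009 0.0007 0.0484]
pos [ 0.5877 -0.2367  0.061 ] rot [ 1.800e+02 -3.000e-02  2.951e+01] w 0.0868 turn(tool rotvec) [ 0.0001 -0.0005 -0.0016] shift tool after turn [ 0.0003 -0.0005  0.05  ]
```

```bash
python3 -m jog '[[0.0005,0,0.0125,0,0,0,0.087],[0,0,0.0125,0,0,0,0.087],[0,0,0.012,0,0,0,0.087],[0,0,0.0115,0,0,0,0.087],[0,0,0,0,0,0,0.087],[0,0,0,0,0,0,0.035],[0,0,0,0,0,0,0.035],[0,0,0,0,0,0,0.035],[0,0,0,0,0,0,0.035],[0,0,0,0,0,0,0.035],[0,0,0,0,0,0,0.035],[0,0,0,0,0,0,0.035]]' 30
python3 -m jog '[[0,0,-0.01,0,0,0,0.035],[0,0,-0.02,0,0,0,0.035],[0,0,-0.02,0,0,0,0.035],[0,0,-0.02,0,0,0,0.035],[0,0,0,0,0,0.097,0.035],[0,0,0,0,0,0.097,0.035],[0,0,0,0,0,0.097,0.035],[0,0,0,0,0,0.097,0.035]]'
python3 -c "
from h import *
go((.5847,.0525),.085,7.4)"
```

```text
time_s: 23.2
tool_pos: [0.5878, -0.2371, 0.012]
tool_rot: [180.0, -0.0, 29.4]
force: [-0.0, 0.7, 0.7]
grip_width: 0.0483
grasp_force: 0.3
time_s: 23.87
tool_pos: [0.5878, -0.2372, 0.0827]
tool_rot: [-180.0, -0.0, 6.9]
force: [-0.0, -0.5, -2.0]
grip_width: 0.0457
grasp_force: 30.0
pos [ 0.5878 -0.2372  0.0827] rot [-1.7999e+02 -5.0000e-02  6.9300e+00] w 0.0457 turn(tool rotvec) [-0.0001 -0.0009 -0.0082] shift tool after turn [ 0.0343 -0.2877 -0.0023]
```

```bash
python3 -m jog '[[0.0029,-0.024,0,0,0,-0.008,0.035],[0.0029,-0.024,0,0,0,0,0.035],[0.0029,-0.024,0,0,0,0,0.035],[0.0029,-0.024,0,0,0,0,0.035],[0.0029,-0.024,0,0,0,0,0.035],[0.0029,-0.024,0,0,0,0,0.035],[0.0029,-0.024,0,0,0,0,0.035],[0.0029,-0.024,0,0,0,0,0.035],[0.0029,-0.024,0,0,0,0,0.035],[0.0029,-0.024,0,0,0,0,0.035],[0.0029,-0.024,0,0,0,0,0.035],[0.0024,-0.0235,0,0,0,0,0.035]]'|grep tool
python3 -m jog '[[0,0,0.018,0,0,0,0.035],[0,0,0.018,0,0,0,0.035],[0,0,0.016,0,0,0,0.035],[0,0,0,0,0,0,0.035],[0,0,0,0,0,0,0.035]]'
python3 - <<'E'
from h import *
go((.5847,.0525),.0175,7.4)
snap('wrist','w8');cv2.imwrite('pics/c8.png',cv2.resize(cv2.imread('pics/w8.png')[90:290,125:385],None,fx=3,fy=3,interpolation=cv2.INTER_CUBIC))
E
```

```text
tool_pos: [0.5835, 0.0536, 0.0825]
tool_rot: [-180.0, -0.0, 7.7]
time_s: 25.28
tool_pos: [0.583, 0.0521, 0.0298]
tool_rot: [180.0, 0.1, 7.7]
force: [0.2, -0.3, -0.4]
grip_width: 0.0457
grasp_force: 30.0
pos [0.583  0.0521 0.0298] rot [1.7998e+02 7.0000e-02 7.6500e+00] w 0.0457 turn(tool rotvec) [0.0003 0.0013 0.0044] shift tool after turn [ 0.0018 -0.0002  0.0123]
```

View pics/c8.png

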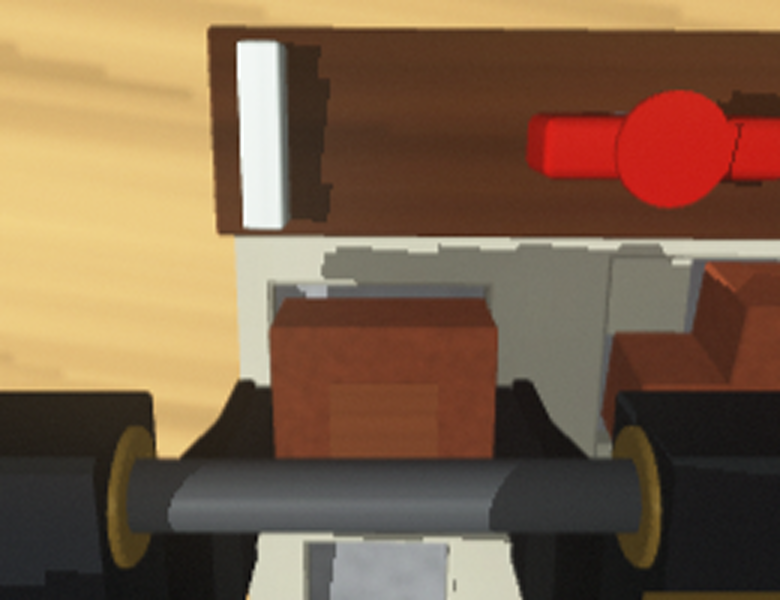

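```bash
python3 -m jog '[[0.0004,-0.001,0.002,0,0,0,0.035],[0,0,0.002,0,0,0,0.035],[0,0,0.002,0,0,0,0.035],[0,0,0.002,0,0,0,0.035],[0,0,0,0,0,0,0.035]]'
python3 -m jog '[[0,0,0.002,0,0,0,0.035],[0,0,0.002,0,0,0,0.035],[0,0,0,0,0,0,0.035],[0,0,0,0,0,0,0.035]]'
```

```text
time_s: 25.75
tool_pos: [0.5838, 0.0535, 0.0235]
tool_rot: [-179.9, 0.0, 7.7]
force: [-4.9, 0.8, 10.7]
grip_width: 0.0456
grasp_force: 30.0
time_s: 26.08
tool_pos: [0.5835, 0.0534, 0.0211]
tool_rot: [-179.8, 0.1, 7.7]
force: [-10.6, -0.3, 23.5]
grip_width: 0.0458
grasp_force: 30.0
```

```bash
python3 -m jog '[[-0.0007,0,0,0,0,0,0.035],[-0.0007,0,0,0,0,0,0.035],[0,0,0,0,0,0,0.035],[0,0,0,0,0,0,0.035]]'
python3 -m jog '[[-0.0007,0,0,0,0,0,0.035],[0,0,0,0,0,0,0.035],[0,0,0,0,0,0,0.035]]'
```

```text
time_s: 26.42
tool_pos: [0.5835, 0.0534, 0.0211]
tool_rot: [-179.9, -0.1, 7.7]
force: [-7.0, -0.0, 18.8]
grip_width: 0.0456
grasp_force: 30.0
time_s: 26.67
tool_pos: [0.5834, 0.0534, 0.0212]
tool_rot: [-179.9, -0.2, 7.7]
force: [-5.4, 0.5, 18.4]
grip_width: 0.0454
grasp_force: 30.0
```

```bash
python3 -m jog '[[0,0,-0.002,0,0,0,0.035],[0,0,-0.002,0,0,0,0.06],[0,0,0,0,0,0,0.06],[0,0,0,0,0,0,0.06],[0,0,0,0,0,0,0.06],[0,0,-0.012,0,0,0,0.06],[0,0,-0.02,0,0,0,0.06],[0,0,-0.02,0,0,0,0.06],[0,0,-0.02,0,0,0,0.06],[0,0,-0.02,0,0,0,0.06],[0,0,-0.02,0,0,0,0.06]]'
python3 -m jog '[[-0.02,0,0,0,0,0,0.06],[-0.02,0,0,0,0,0,0.06],[-0.02,0,0,0,0,0,0.06],[-0.02,0.015,0,0,0,0,0.06],[-0.01,0.025,0,0,0,0,0.06],[0,0,0,0,0,0,0.06],[0,0,0,0,0,0,0.06]]'
python3 - <<'E'
from h import *
snap('wrist','w9');c=load('w9');t=snap('top','top9');s=snap('side','side9');w=(cv2.imread('pics/w9.png'),c)
VT[0]=100
for z in (.006,.009,.012,.015):print(z,fitblock([w],'cross',(.596,-.0335,np.radians(7.4)),z),fitblock([w],'square',(.5845,.0525,np.radians(7.4)),z))
for n,p in(('cross',(.595,-.033,.13)),('square',(.5845,.0525,.13))):print(n,fitblock([w],n,p,.008,True),fitblock([s],n,p,.008),fitblock([w,s],n,p,.008,True))
print(proj(c,[[.595,-.033,.014],[.5845,.0525,.014]]))
E
```

```text
time_s: 27.58
tool_pos: [0.5816, 0.0528, 0.1354]
tool_rot: [180.0, -0.0, 7.6]
force: [0.5, -0.3, -0.2]
grip_width: 0.06
grasp_force: 0.0
time_s: 28.17
tool_pos: [0.4977, 0.0002, 0.1345]
tool_rot: [-179.9, -0.1, 7.5]
force: [0.2, 0.7, 0.2]
grip_width: 0.06
grasp_force: 0.0
0.006 (array([ 0.5948, -0.0327,  6.6035]), np.float64(0.009)) (array([0.5854, 0.0529, 6.7431]), np.float64(0.03))
0.009 (array([ 0.5945, -0.0321,  6.6693]), np.float64(0.01)) (array([0.5848, 0.0519, 7.5211]), np.float64(0.042))
0.012 (array([ 0.5939, -0.0318,  6.818 ]), np.float64(0.014)) (array([0.5845, 0.0517, 7.6207]), np.float64(0.065))
0.015 (array([ 0.5937, -0.0315,  6.3098]), np.float64(0.023)) (array([0.5845, 0.0513, 8.3986]), np.float64(0.073))
cross (array([ 0.5945, -0.0324,  6.8596,  0.0083]), np.float64(0.009)) (array([ 0.5971, -0.0326,  3.7015]), np.float64(0.162)) (array([ 0.5948, -0.0323,  6.3924,  0.009 ]), np.float64(0.194))
square (array([ 5.8610e-01,  5.4500e-02,  7.4729e+00, -3.5000e-03]), np.float64(0.021)) (array([ 0.5855,  0.0543, 10.4592]), np.float64(0.251)) (array([5.8520e-01, 5.2600e-02, 7.6405e+00, 4.9000e-03]), np.float64(0.286))
[[296.46978427  96.7608675 ]
 [211.05562188  95.96691934]]
```

```bash
python3 -c "
from h import *
go((.585,.0525),.05,7.4)"
python3 -m jog '[[0.023,-0.01,0,0,0,0,0],[0.023,-0.01,0,0,0,0,0],[0.023,-0.01,0,0,0,0,0],[0.023,-0.011,0,0,0,0,0],[0,0,0.021,0,0,0,0],[0,0,0.021,0,0,0,0],[0,0,0.021,0,0,0,0],[0,0,0.021,0,0,0,0],[0,0,0,0,0,0,0],[0,0,0,0,0,0,0]]'
python3 -m jog '[[0,0,0.008,0,0,0,0],[0,0,0.005,0,0,0,0],[0,0,0.003,0,0,0,0],[0,0,0,0,0,0,0]]'
python3 -m jog '[[0,0,0.003,0,0,0,0],[0,0,0,0,0,0,0]]'
```

```text
pos [0.4983 0.0022 0.1341] rot [-1.7999e+02 -4.0000e-02  7.7100e+00] w 0.0597 turn(tool rotvec) [-0.0001 -0.0006  0.0054] shift tool after turn [ 0.0925 -0.0387  0.0841]
time_s: 29.15
tool_pos: [0.5829, 0.0548, 0.0487]
tool_rot: [179.9, 0.2, 7.7]
force: [-0.3, -0.4, 0.4]
grip_width: 0.0035
grasp_force: 0.0
time_s: 29.48
tool_pos: [0.5834, 0.0545, 0.0336]
tool_rot: [-180.0, 0.0, 7.7]
force: [-0.3, 0.3, -0.2]
grip_width: 0.0001
grasp_force: 0.0
time_s: 29.65
tool_pos: [0.5835, 0.0544, 0.0307]
tool_rot: [-180.0, -0.0, 7.7]
force: [0.4, 0.3, -0.3]
grip_width: 0.0007
grasp_force: 0.0
```

```bash
python3 -m jog '[[0,0,0.002,0,0,0,0],[0,0,0.001,0,0,0,0],[0,0,0,0,0,0,0]]' | egrep 'tool_pos|force'
python3 -m jog '[[0,0,-0.015,0,0,0,0],[0,0,-0.02,0,0,0,0],[0,0.022,0,0,0,0,0],[0,0.022,0,0,0,0,0],[0,0.022,0,0,0,0,0],[0,0.02,0,0,0,0,0],[0,0,0.015,0,0,0,0],[0,0,0.014,0,0,0,0],[0,0,0,0,0,0,0],[0,0,0,0,0,0,0]]' | egrep 'tool_pos|force'
python3 -m jog '[[0,0,0.003,0,0,0,0],[0,0,0,0,0,0,0]]' | egrep 'tool_pos|force'
python3 -m jog '[[0,0,0.003,0,0,0,0],[0,0,0.001,0,0,0,0],[0,0,0,0,0,0,0]]' | egrep 'tool_pos|force'
```

```text
tool_pos: [0.5838, 0.0544, 0.0304]
force: [-8.0, -0.1, 19.1]
grasp_force: 9.3
tool_pos: [0.5948, -0.0297, 0.0331]
force: [-0.3, 0.0, -0.2]
grasp_force: 0.0
tool_pos: [0.595, -0.0295, 0.0305]
force: [-1.2, 0.1, 3.8]
grasp_force: 2.2
tool_pos: [0.5951, -0.0295, 0.0303]
force: [-12.3, 2.1, 31.8]
grasp_force: 16.0
```

```bash
python3 -m jog '[[0,0,-0.02,0,0,0,0.05],[0,0,-0.03,0,0,0,0.05],[0,0,-0.03,0,0,0,0.05],[0,0,-0.03,0,0,0,0.05],[0,0,-0.03,0,0,0,0.05],[0,0,-0.03,0,0,0,0.05],[0,0,-0.03,0,0,0,0.05],[0,0,-0.03,0,0,0,0.05],[0,0,-0.03,0,0,0,0.05]]'|grep tool
python3 -c "
from h import *
go((.42,.31),.28,11.4)"
```

```text
tool_pos: [0.5946, -0.0295, 0.2874]
tool_rot: [-179.9, 0.0, 7.8]
pos [ 0.5946 -0.0295  0.2874] rot [-1.7995e+02  4.0000e-02  7.7700e+00] w 0.0476 turn(tool rotvec) [-0.0009  0.0007 -0.0633] shift tool after turn [-0.104  -0.3673  0.0074]
```

```bash
python3 -m jog '[[0,0,0,0,0,-0.063,0.05],[-0.0104,-0.0367,0,0,0,0,0.05],[-0.0104,-0.0367,0,0,0,0,0.05],[-0.0104,-0.0367,0,0,0,0,0.05],[-0.0104,-0.0367,0,0,0,0,0.05],[-0.0104,-0.0367,0,0,0,0,0.05],[-0.0104,-0.0367,0,0,0,0,0.05],[-0.0104,-0.0367,0,0,0,0,0.05],[-0.0104,-0.0367,0,0,0,0,0.05],[-0.0104,-0.0367,0,0,0,0,0.05],[-0.0104,-0.0367,0,0,0,0,0.05],[0,0,0,0,0,0,0.05]]'|grep tool
python3 -m jog '[[0,0,0,0,0,0,0.05],[0,0,0,0,0,0,0.05]]'|grep tool
python3 - <<'E'
from h import *
for f in('top0','w10'):
    if f=='w10': snap('wrist',f)
    im=cv2.imread(f'pics/{f}.png');c=load(f);h=cv2.cvtColor(im,cv2.COLOR_BGR2HSV)
    m=cv2.inRange(h,(100,130,40),(125,255,255));m=cv2.morphologyEx(m,cv2.MORPH_CLOSE,np.ones((9,9)))
    k=max(cv2.findContours(m,0,2)[0],key=cv2.contourArea);q=cv2.convexHull(k)
    a=cv2.approxPolyDP(q,.04*cv2.arcLength(q,True),True)[:,0];b=back(c,a,.008)
    r=cv2.minAreaRect((back(c,q[:,0],.008)[:,:2]*1e3).astype(np.float32))
    print(f,a.tolist(),b.round(4).tolist(),b.mean(0),r)
E
```

```text
tool_pos: [0.4144, 0.3181, 0.2854]
tool_rot: [-179.9, 0.2, 12.2]
tool_pos: [0.4209, 0.3086, 0.2862]
tool_rot: [179.9, 0.0, 11.3]
top0 [[130, 194], [147, 278], [106, 288], [90, 203]] [[0.607, 0.295, 0.008], [0.3844, 0.2421, 0.008], [0.3601, 0.347, 0.008], [0.5834, 0.4008, 0.008]] [0.48372534 0.32122017 0.008     ] ((483.15374755859375, 322.4635009765625), (234.06207275390625, 115.70556640625), 12.226080894470215)
w10 [[289, 39], [286, 194], [219, 195], [210, 41]] [[0.6134, 0.2902, 0.008], [0.379, 0.2394, 0.008], [0.3544, 0.3526, 0.008], [0.5875, 0.405, 0.008]] [0.48357263 0.32179501 0.008     ] ((483.9342956542969, 321.66485595703125), (240.3159942626953, 119.38878631591797), 12.180047035217285)
```

View pics/w10.png

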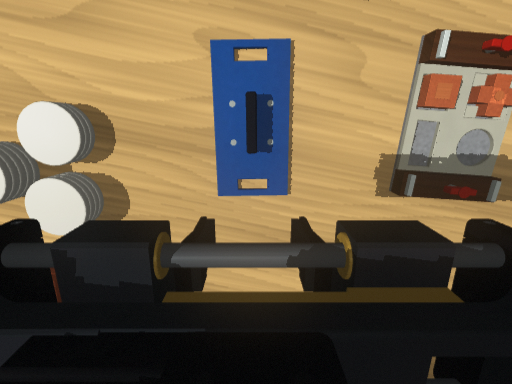

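```bash
python3 -c "
from h import *
go((.4838,.3217),.06,12.2)"
```

```text
pos [0.4215 0.3078 0.2864] rot [1.7995e+02 1.0000e-02 1.1230e+01] w 0.0499 turn(tool rotvec) [ 0.0008  0.0002 -0.017 ] shift tool after turn [ 0.0638 -0.0004  0.2264]
```

```bash
python3 -m jog '[[0.008,0,0.028,0,0,-0.017,0.05],[0.008,0,0.028,0,0,0,0.05],[0.008,0,0.028,0,0,0,0.05],[0.008,0,0.028,0,0,0,0.05],[0.008,0,0.028,0,0,0,0.05],[0.008,0,0.028,0,0,0,0.05],[0.008,0,0.028,0,0,0,0.05],[0.008,0,0.028,0,0,0,0.05],[0,0,0,0,0,0,0.05],[0,0,0,0,0,0,0.05],[0,0,0,0,0,0,0.05]]'|grep tool
python3 -c "
from h import *
go((.4838,.3217),.014,12.2);env.read_camera('side');go((.4838,.3217),.014,12.2)"
```

```text
tool_pos: [0.4849, 0.3216, 0.0642]
tool_rot: [-180.0, -0.1, 12.2]
pos [0.4849 0.3216 0.0642] rot [-1.7997e+02 -9.0000e-02  1.2150e+01] w 0.0503 turn(tool rotvec) [-0.0005 -0.0016 -0.0008] shift tool after turn [-0.001  -0.0004  0.0502]
pos [0.485  0.3222 0.0648] rot [-1.7991e+02 -1.5000e-01  1.2190e+01] w 0.05 turn(tool rotvec) [-0.0016 -0.0026 -0.0002] shift tool after turn [-0.0013  0.0002  0.0508]
```

```bash
python3 -m jog '[[-0.001,0,0.013,0,0,0,0.05],[0,0,0.013,0,0,0,0.05],[0,0,0.0125,0,0,0,0.05],[0,0,0.011,0,0,0,0.05],[0,0,0,0,0,0,0.05],[0,0,0,0,0,0,0],[0,0,0,0,0,0,0],[0,0,0,0,0,0,0],[0,0,0,0,0,0,0],[0,0,0,0,0,0,0],[0,0,0,0,0,0,0]]' 55
python3 -m jog '[[0,0,-0.01,0,0,0,0],[0,0,-0.015,0,0,0,0],[0,0,-0.02,0,0,0,0],[0,0,-0.02,0,0,0,0],[0,0,-0.02,0,0,0,0],[0,0,-0.02,0,0,0,0],[0,0,0,0,0,0.042,0],[0,0,0,0,0,0.042,0],[0,0,0,0,0,0,0]]'
python3 -c "
from h import *
go((.5509,.0027),.11,7.4)"
```

```text
time_s: 35.0
tool_pos: [0.4831, 0.3221, 0.0137]
tool_rot: [-180.0, -0.0, 12.2]
force: [0.1, 0.0, 0.5]
grip_width: 0.0178
grasp_force: 0.0
time_s: 35.75
tool_pos: [0.4826, 0.3218, 0.1189]
tool_rot: [-180.0, -0.0, 7.4]
force: [-1.0, -0.9, -3.3]
grip_width: 0.0153
grasp_force: 55.0
pos [0.4826 0.3218 0.1189] rot [-179.98   -0.      7.37] w 0.0153 turn(tool rotvec) [-0.0004 -0.     -0.0005] shift tool after turn [0.0266 0.3252 0.0089]
```

```bash
python3 -m jog '[[0.0022,0.027,0,0,0,0,0],[0.0022,0.027,0,0,0,0,0],[0.0022,0.027,0,0,0,0,0],[0.0022,0.027,0,0,0,0,0],[0.0022,0.027,0,0,0,0,0],[0.0022,0.027,0,0,0,0,0],[0.0022,0.027,0,0,0,0,0],[0.0022,0.027,0,0,0,0,0],[0.0022,0.027,0,0,0,0,0],[0.0022,0.027,0,0,0,0,0],[0.0022,0.027,0,0,0,0,0],[0.0021,0.0274,0,0,0,0,0]]'
python3 -m jog '[[0,0,0.01,0,0,0,0],[0,0,0.01,0,0,0,0],[0,0,0.01,0,0,0,0],[0,0,0,0,0,0,0],[0,0,0,0,0,0,0],[0,0,0,0,0,0,0]]'
python3 - <<'E'
from h import *
go((.5505,.0035),.048,7.4)
im,c=snap('wrist','w11');t,ct=snap('top','top11');s,cs=snap('side','side11')
go((.5505,.0035),.048,7.4)
a=cv2.resize(im[0:200,130:380],(500,400),interpolation=2);b=cv2.resize(s[145:265,200:380],(300,200),interpolation=2);d=cv2.resize(t[150:275,190:300],(300,341),interpolation=2)
C=np.zeros((600,800,3),np.uint8);C[:400,:500]=a;C[:341,500:]=d;C[400:600,:300]=b
cv2.imwrite('pics/c11.png',C)
E
```

```text
time_s: 36.75
tool_pos: [0.5504, 0.0024, 0.1181]
tool_rot: [-180.0, 0.0, 7.5]
force: [0.2, 0.2, -2.8]
grip_width: 0.0151
grasp_force: 55.0
time_s: 37.25
tool_pos: [0.5508, 0.0047, 0.0882]
tool_rot: [-180.0, 0.0, 7.5]
force: [-0.4, 1.3, -3.1]
grip_width: 0.0159
grasp_force: 55.0
pos [0.5508 0.0047 0.0882] rot [-1.80e+02  2.00e-02  7.55e+00] w 0.0159 turn(tool rotvec) [-0.0001  0.0003  0.0026] shift tool after turn [-0.0005  0.0011  0.0402]
pos [0.5513 0.0042 0.0887] rot [-1.7999e+02 -5.0000e-02  7.5000e+00] w 0.0156 turn(tool rotvec) [-0.0002 -0.0009  0.0017] shift tool after turn [-0.0009  0.0006  0.0407]
```

View pics/c11.png

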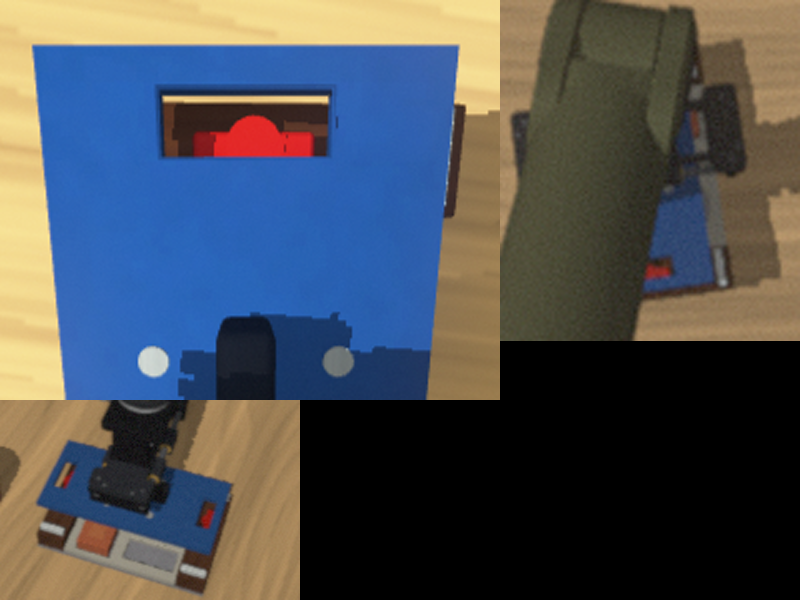

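Run:
```python
from h import *
c=load('w11');W=lambda *P:(np.array(P,float)+.5)/2-.5+[130,0]
y=np.radians(7.45);ax=np.array([np.cos(y),np.sin(y)]);ay=np.array([-ax[1],ax[0]])
zc=.0885-.0138+.008
sl=back(c,W([157,86],[332,86],[157,158],[332,158]),zc)[:,:2];print('slot size',np.linalg.norm(sl[0]-sl[1]),np.linalg.norm(sl[0]-sl[2]));S=sl.mean(0)
co=back(c,W([33,45],[459,45]),zc)[:,:2];print('cover width',np.linalg.norm(co[0]-co[1]),'yaw',np.degrees(np.arctan2(*(co[0]-co[1])[::-1]))-90);C=co.mean(0)-.121*ax+.101*ax
b=back(c,W([193,132],[315,132]),.065)[:,:2];print('wing len',np.linalg.norm(b[0]-b[1]),'yaw',np.degrees(np.arctan2(*(b[0]-b[1])[::-1]))-90);Wg=b.mean(0)-.005*ax
print('slot',S,C,'wing',Wg)
for Q in(S,C): d=Wg-Q;print('tool shift x %.4f y %.4f'%(d@ax,-(d@ay)))
# near slot in side view: red in slot; print red px centroid & slot guess
im=cv2.imread('pics/side11.png').astype(int);cs=load('side11')
red=((im[:,:,2]>90)&(im[:,:,1]<50)&(im[:,:,0]<60)).astype(np.uint8);n,l,s,ce=cv2.connectedComponentsWithStats(red)
print([(s[i].tolist(),ce[i].round(1)) for i in range(1,n) if s[i,4]>8])
print('cover model: near/far slot corners',proj(cs,place([C[0]-.101*ax[0],C[1]-.101*ax[1],y],[[-.110,-.025,zc],[-.110,.025,zc],[-.092,-.025,zc],[-.092,.025,zc]])).round(1).tolist())
print('near wing ends',proj(cs,place([Wg[0]-.101*ax[0],Wg[1]-.101*ax[1],y],[[-.101,-.02,.065],[-.101,.02,.065]])).round(1).tolist())
```

```text
slot size 0.049909664659479304 0.019084278146500735
cover width 0.11930619062978019 yaw 7.582958175914371
wing len 0.039258491734932614 yaw 7.581023704735443
slot [0.65285626 0.01705265] [0.65276072 0.01664516] wing [0.64893468 0.0134921 ]
tool shift x -0.0044 y 0.0030
tool shift x -0.0042 y 0.0026
[([238, 188, 6, 10, 21], array([240. , 192.4])), ([321, 210, 7, 12, 51], array([323.9, 215.6]))]
cover model: near/far slot corners [[330.8, 204.0], [325.4, 221.1], [323.0, 201.9], [317.4, 218.9]]
near wing ends [[327.5, 208.9], [323.2, 222.4]]
```

```bash
python3 -m jog '[[-0.0021,0.0014,0,0,0,0,0],[-0.0021,0.0014,0,0,0,0,0],[0,0,0.006,0,0,0,0],[0,0,0.006,0,0,0,0],[0,0,0.006,0,0,0,0],[0,0,0.006,0,0,0,0],[0,0,0,0,0,0,0],[0,0,0,0,0,0,0]]'
python3 -m jog '[[0,0,0.004,0,0,0,0],[0,0,0.004,0,0,0,0],[0,0,0.003,0,0,0,0],[0,0,0,0,0,0,0]]'
python3 - <<'E'
from h import *
im,c=snap('wrist','w12');o=env.get_obs();print(o['tool_pos'])
red=((im[:,:,2].astype(int)>110)&(im[:,:,1]<60)&(im[:,:,0]<70)).astype(np.uint8)
n,l,s,ce=cv2.connectedComponentsWithStats(red);print([s[i].tolist() for i in range(1,n) if s[i,4]>20])
E
```

```text
time_s: 38.07
tool_pos: [0.5466, 0.0002, 0.0636]
tool_rot: [180.0, 0.1, 7.4]
force: [-0.3, -1.0, -2.4]
grip_width: 0.0152
grasp_force: 55.0
time_s: 38.4
tool_pos: [0.5466, 0.0004, 0.0525]
tool_rot: [180.0, 0.1, 7.4]
force: [-0.8, 0.3, -3.6]
grip_width: 0.0153
grasp_force: 55.0
[5.46760030e-01 3.03062517e-04 5.28572148e-02]
[[212, 32, 76, 39, 1921]]
```

```bash
python3 -m jog '[[0,0,0.002,0,0,0,0],[0,0,0.002,0,0,0,0],[0,0,0.001,0,0,0,0],[0,0,0,0,0,0,0],[0,0,0,0,0,0,0]]' | egrep 'tool|force'
python3 -m jog '[[0,0,0,0,0,0,0.04],[0,0,0,0,0,0,0.04],[0,0,0,0,0,0,0.04],[0,0,0,0,0,0,0.04],[0,0,-0.015,0,0,0,0.04],[0,0,-0.03,0,0,0,0.05],[0,0,-0.03,0,0,0,0.05],[0,0,-0.03,0,0,0,0.05],[0,0,-0.03,0,0,0,0.05],[0,0,-0.03,0,0,0,0.05],[0,0,0,0,0,0,0.05]]'
python3 - <<'E'
from h import *
im,c=snap('wrist','w13')
def cov(f):
    im=cv2.imread(f'pics/{f}.png');c=load(f);h=cv2.cvtColor(im,cv2.COLOR_BGR2HSV)
    m=cv2.inRange(h,(100,130,40),(125,255,255));m=cv2.morphologyEx(m,cv2.MORPH_CLOSE,np.ones((9,9)))
    k=max(cv2.findContours(m,0,2)[0],key=cv2.contourArea);q=cv2.convexHull(k)
    a=cv2.approxPolyDP(q,.04*cv2.arcLength(q,True),True)[:,0];b=back(c,a,.042);print(f,a.tolist(),b.round(4).tolist())
    im=im.astype(int);red=((im[:,:,2]>110)&(im[:,:,1]<60)&(im[:,:,0]<70)).astype(np.uint8)
    n,l,s,ce=cv2.connectedComponentsWithStats(red)
    for i in range(1,n):
        if s[i,4]>20: print('red',s[i].tolist(),back(c,[ce[i]],.063))
cov('w13');go((.6495,.0145),.09,97.4)
E
```

```text
tool_pos: [0.5472, 0.0004, 0.0487]
tool_rot: [-180.0, -0.0, 7.4]
force: [-1.4, 0.3, 3.8]
grasp_force: 55.0
time_s: 39.78
tool_pos: [0.5507, -0.0, 0.2191]
tool_rot: [-179.9, -0.6, 7.4]
force: [1.7, -0.1, 0.4]
grip_width: 0.0498
grasp_force: 0.0
w13 [[301, 79], [290, 241], [216, 242], [202, 79]] [[0.6757, -0.0434, 0.042], [0.4664, -0.0651, 0.042], [0.4515, 0.0372, 0.042], [0.6604, 0.0738, 0.042]]
red [234, 86, 34, 17, 362] [[0.64949006 0.01382873 0.063     ]]
pos [5.494e-01 3.000e-04 2.164e-01] rot [-179.93   -0.38    7.44] w 0.05 turn(tool rotvec) [ 0.0043 -0.0062 -1.5701] shift tool after turn [0.0012 0.1011 0.1264]
```

```bash
python3 -m jog '[[0,0,0,0,0,-0.12,0.05],[0,0,0,0,0,-0.12,0.05],[0,0,0,0,0,-0.12,0.05],[0,0,0,0,0,-0.12,0.05],[0,0,0,0,0,-0.12,0.05],[0,0,0,0,0,-0.12,0.05],[0,0,0,0,0,-0.12,0.05],[0,0,0,0,0,-0.12,0.05],[0,0,0,0,0,-0.12,0.05],[0,0,0,0,0,-0.12,0.05],[0,0,0,0,0,-0.12,0.05],[0,0,0,0,0,-0.12,0.05]]'|grep tool
python3 -m jog '[[0,0.02,0.025,0,0,-0.12,0.05],[0,0.02,0.025,0,0,0,0.05],[0,0.02,0.025,0,0,0,0.05],[0,0.02,0.025,0,0,0,0.05],[0,0.02,0.025,0,0,0,0.05],[0,0,0,0,0,0,0.05],[0,0,0,0,0,0,0.05],[0,0,0,0,0,0,0.05]]'|grep tool
python3 -c "
from h import *
go((.6505,.0152),.048,97.4);env.read_camera('side');go((.6505,.0152),.048,97.4)"
```

```text
tool_pos: [0.5464, 0.0003, 0.2118]
tool_rot: [-179.9, 0.0, 90.3]
tool_pos: [0.6459, 0.009, 0.088]
tool_rot: [-179.9, 0.0, 96.8]
pos [0.6459 0.009  0.088 ] rot [-1.7994e+02  4.0000e-02  9.6770e+01] w 0.0498 turn(tool rotvec) [-0.0011  0.0007 -0.0111] shift tool after turn [0.0056 0.0054 0.04  ]
pos [0.6464 0.0091 0.0892] rot [179.95  -0.    96.77] w 0.0498 turn(tool rotvec) [ 0.001  -0.     -0.0111] shift tool after turn [0.0055 0.0049 0.0412]
```

```bash
python3 -m jog '[[0.0055,0.005,0,0,0,-0.01,0.05],[0,0,0.0105,0,0,0,0.05],[0,0,0.0105,0,0,0,0.05],[0,0,0.0105,0,0,0,0.05],[0,0,0.0095,0,0,0,0.05],[0,0,0,0,0,0,0.05],[0,0,0,0,0,0,0],[0,0,0,0,0,0,0],[0,0,0,0,0,0,0],[0,0,0,0,0,0,0],[0,0,0,0,0,0,0],[0,0,0,0,0,0,0]]' 25
python3 -m jog '[[0,0,0,0,0,0.06,0],[0,0,0,0,0,0.12,0],[0,0,0,0,0,0.12,0]]'
```

```text
time_s: 42.55
tool_pos: [0.6511, 0.0159, 0.0477]
tool_rot: [180.0, -0.0, 97.4]
force: [0.4, -0.5, 0.2]
grip_width: 0.0179
grasp_force: 0.0
time_s: 42.8
tool_pos: [0.6514, 0.016, 0.0489]
tool_rot: [179.9, -0.1, 79.9]
force: [-3.4, 1.8, 9.4]
grip_width: 0.0096
grasp_force: 24.8
```

```bash
python3 -m jog '[[0,0,0,0,0,0.12,0],[0,0,0,0,0,0.12,0],[0,0,0,0,0,0.12,0],[0,0,0,0,0,0.12,0],[0,0,0,0,0,0.12,0],[0,0,0,0,0,0.12,0],[0,0,0,0,0,0.12,0],[0,0,0,0,0,0.12,0],[0,0,0,0,0,0.12,0],[0,0,0,0,0,0.12,0],[0,0,0,0,0,0.09,0],[0,0,0,0,0,0,0]]'
python3 -m jog '[[0,0,0,0,0,0,0.05],[0,0,0,0,0,0,0.05],[0,0,0,0,0,0,0.05],[0,0,0,0,0,0,0.05],[0,0,-0.012,0,0,0,0.05],[0,0,-0.02,0,0,0,0.05],[0,0,-0.02,0,0,0,0.05],[0,0,0,0,0,0,0.05]]'
```

```text
time_s: 43.8
tool_pos: [0.6517, 0.0155, 0.0463]
tool_rot: [179.8, -0.1, 6.1]
force: [3.6, -2.2, -8.3]
grip_width: 0.01
grasp_force: 24.9
time_s: 44.47
tool_pos: [0.6535, 0.0151, 0.1044]
tool_rot: [180.0, -0.4, 6.3]
force: [0.0, 0.1, 0.8]
grip_width: 0.0483
grasp_force: 0.0
```

```bash
python3 -m jog '[[-0.025,0,-0.01,0,0,-0.1225,0.05],[-0.0,0,-0.01,0,0,-0.1225,0.05],[0,0,0,0,0,-0.1225,0.05],[0,0,0,0,0,-0.1225,0.05],[0,0,0,0,0,-0.1225,0.05],[0,0,0,0,0,-0.1225,0.05],[0,0,0,0,0,-0.1225,0.05],[0,0,0,0,0,-0.1225,0.05],[0,0,0,0,0,-0.1225,0.05],[0,0,0,0,0,-0.1225,0.05],[0,0,0,0,0,-0.1225,0.05],[0,0,0,0,0,-0.1225,0.05]]'|grep tool
python3 -m jog '[[0,-0.022,0,0,0,-0.1225,0.05],[0,-0.022,0,0,0,0,0.05],[0,-0.022,0,0,0,0,0.05],[0,-0.022,0,0,0,0,0.05],[0,-0.022,0,0,0,0,0.05],[0,-0.022,0,0,0,0,0.05],[0,-0.022,0,0,0,0,0.05],[0,-0.022,0,0,0,0,0.05],[0,0,0.015,0,0,0,0.05],[0,0,0.015,0,0,0,0.05],[0,0,0,0,0,0,0.05],[0,0,0,0,0,0,0.05]]'|grep tool
python3 -c "
from h import *
go((.4508,-.0105),.048,97.4);env.read_camera('side');go((.4508,-.0105),.048,97.4)"
```

```text
tool_pos: [0.626, 0.0129, 0.1199]
tool_rot: [180.0, -0.0, 90.8]
tool_pos: [0.4508, -0.0076, 0.0894]
tool_rot: [-179.9, -0.0, 97.5]
pos [ 0.4508 -0.0076  0.0894] rot [-179.95   -0.     97.49] w 0.05 turn(tool rotvec) [-0.0009 -0.0001  0.0016] shift tool after turn [-0.0028 -0.0004  0.0414]
pos [ 0.4516 -0.0076  0.0898] rot [1.7999e+02 1.0000e-02 9.7500e+01] w 0.0501 turn(tool rotvec) [0.0002 0.0002 0.0017] shift tool after turn [-0.0028 -0.0011  0.0418]
```

```bash
python3 -m jog '[[-0.0025,-0.0006,0,0,0,0,0.05],[0,0,0.0105,0,0,0,0.05],[0,0,0.0105,0,0,0,0.05],[0,0,0.0105,0,0,0,0.05],[0,0,0.0095,0,0,0,0.05],[0,0,0,0,0,0,0],[0,0,0,0,0,0,0],[0,0,0,0,0,0,0],[0,0,0,0,0,0,0],[0,0,0,0,0,0,0],[0,0,0,0,0,0,0],[0,0,0,0,0,0,0]]' 25
python3 -m jog '[[0,0,0,0,0,0.06,0],[0,0,0,0,0,0.12,0],[0,0,0,0,0,0.12,0],[0,0,0,0,0,0.12,0]]'
```

```text
time_s: 47.52
tool_pos: [0.4513, -0.0097, 0.0486]
tool_rot: [180.0, -0.0, 97.5]
force: [1.3, -0.6, 0.7]
grip_width: 0.0115
grasp_force: 0.0
time_s: 47.85
tool_pos: [0.4509, -0.0098, 0.0499]
tool_rot: [-179.9, -0.0, 73.1]
force: [-8.7, -0.3, 22.5]
grip_width: 0.0098
grasp_force: 25.1
```

```bash
python3 -m jog '[[0,0,0,0,0,0.12,0],[0,0,0,0,0,0.12,0],[0,0,0,0,0,0.12,0],[0,0,0,0,0,0.12,0],[0,0,0,0,0,0.12,0],[0,0,0,0,0,0.12,0],[0,0,0,0,0,0.12,0],[0,0,0,0,0,0.12,0],[0,0,0,0,0,0.12,0],[0,0,0,0,0,0.1,0],[0,0,0,0,0,0,0]]'
python3 -m jog '[[0,0,0,0,0,0,0.05],[0,0,0,0,0,0,0.05],[0,0,0,0,0,0,0.05],[0,0,0,0,0,0,0.05],[0,0,-0.012,0,0,0,0.05],[0,0,-0.02,0,0,0,0.05],[0,0,-0.03,0,0,0,0.05],[0,0,-0.03,0,0,0,0.05],[0,0,-0.03,0,0,0,0.05],[0,0,-0.03,0,0,0,0.05],[0,0,-0.03,0,0,0,0.05],[0,0,0,0,0,0,0.05]]'
python3 -m jog '[[0,-0.035,0,0,0,0,0.05],[0,-0.035,0,0,0,0,0.05],[0,-0.035,0,0,0,0,0.05],[0,-0.035,0,0,0,0,0.05],[0,-0.035,0,0,0,0,0.05],[0,-0.035,0,0,0,0,0.05],[0,-0.035,0,0,0,0,0.05],[0,-0.035,0,0,0,0,0.05],[0,0,0,0,0,0,0.05],[0,0,0,0,0,0,0.05],[0,0,0,0,0,0,0.05]]'|grep tool
python3 - <<'E'
from h import *
for n in('top','side'):
    im,c=snap(n,n+'14');im=im.astype(int)
    red=((im[:,:,2]>100)&(im[:,:,1]<60)&(im[:,:,0]<70)).astype(np.uint8);k,l,s,ce=cv2.connectedComponentsWithStats(red)
    for i in range(1,k):
        if s[i,4]>12:
            p=np.argwhere(l==i)[:,::-1].astype(float);w=back(c,p,.06)[:,:2];u,sv,vt=np.linalg.svd(w-w.mean(0));print(n,s[i].tolist(),w.mean(0).round(4),'long dir deg %.0f'%(np.degrees(np.arctan2(vt[0,1],vt[0,0]))%180),'ratio %.2f'%(sv[0]/sv[1]))
    h=cv2.cvtColor(im.astype(np.uint8),cv2.COLOR_BGR2HSV);m=cv2.morphologyEx(cv2.inRange(h,(100,110,30),(125,255,255)),cv2.MORPH_CLOSE,np.ones((9,9)))
    q=cv2.convexHull(max(cv2.findContours(m,0,2)[0],key=cv2.contourArea));print(cv2.minAreaRect((back(c,q[:,0],.042)[:,:2]*1e3).astype(np.float32)))
print(env.get_obs()['time_s'])
E
```

```text
time_s: 48.77
tool_pos: [0.4509, -0.0098, 0.0478]
tool_rot: [180.0, -0.0, 5.8]
force: [1.9, -1.3, -7.8]
grip_width: 0.01
grasp_force: 25.1
time_s: 49.77
tool_pos: [0.4544, -0.0095, 0.236]
tool_rot: [-179.8, -0.5, 5.9]
force: [1.2, 0.1, -0.4]
grip_width: 0.0498
grasp_force: 0.0
tool_pos: [0.4226, 0.268, 0.2299]
tool_rot: [179.9, 0.0, 5.9]
top [230, 167, 7, 14, 60] [0.6482 0.0156] long dir deg 5 ratio 2.45
((550.357421875, 1.037353515625), (232.48927307128906, 117.92098236083984), 7.382678508758545)
side [234, 191, 16, 11, 118] [0.6462 0.0199] long dir deg 0 ratio 1.68
side [191, 194, 5, 12, 17] [0.7412 0.0806] long dir deg 135 ratio 5.55
((617.6986694335938, 12.799041748046875), (101.17050170898438, 123.82129669189453), 10.270813941955566)
50.7833
```

```bash
python3 -m jog '[[0,-0.035,0,0,0,0,0.05],[0,-0.035,0,0,0,0,0.05],[0,-0.035,0,0,0,0,0.05],[0,-0.035,0,0,0,0,0.05],[0,-0.035,0,0,0,0,0.05],[0,-0.035,0,0,0,0,0.05],[0,-0.035,0,0,0,0,0.05],[0,0,0,0,0,0,0.05],[0,0,0,0,0,0,0.05],[0,0,0,0,0,0,0.05],[0,0,0,0,0,0,0.05]]'|grep tool
python3 - <<'E'
from h import *
for n in('top','side'):
    im,c=snap(n,n+'15');im=im.astype(int)
    red=((im[:,:,2]>60)&(im[:,:,2]>2.2*im[:,:,1])&(im[:,:,2]>2.2*im[:,:,0])).astype(np.uint8);k,l,s,ce=cv2.connectedComponentsWithStats(red)
    for i in range(1,k):
        if s[i,4]>12:
            p=np.argwhere(l==i)[:,::-1].astype(float);w=back(c,p,.06)[:,:2];u,sv,vt=np.linalg.svd(w-w.mean(0));print(n,s[i].tolist(),w.mean(0).round(4),'long dir deg %.0f'%(np.degrees(np.arctan2(vt[0,1],vt[0,0]))%180),'ratio %.2f'%(sv[0]/sv[1]))
    h=cv2.cvtColor(im.astype(np.uint8),cv2.COLOR_BGR2HSV);m=cv2.morphologyEx(cv2.inRange(h,(100,110,30),(125,255,255)),cv2.MORPH_CLOSE,np.ones((9,9)))
    q=cv2.convexHull(max(cv2.findContours(m,0,2)[0],key=cv2.contourArea));print(cv2.minAreaRect((back(c,q[:,0],.042)[:,:2]*1e3).astype(np.float32)))
E
```

```text
tool_pos: [0.399, 0.5103, 0.2308]
tool_rot: [180.0, -0.0, 5.7]
top [231, 167, 7, 14, 57] [0.6485 0.0151] long dir deg 5 ratio 2.44
top [241, 244, 7, 15, 45] [ 0.4486 -0.0097] long dir deg 7 ratio 2.94
((548.363525390625, 0.7790069580078125), (236.9273223876953, 117.92098236083984), 7.3826799392700195)
side [234, 191, 16, 11, 114] [0.6463 0.02  ] long dir deg 2 ratio 1.72
side [316, 215, 17, 11, 123] [ 0.4479 -0.0047] long dir deg 5 ratio 1.70
((548.0824584960938, 4.4298553466796875), (237.53829956054688, 123.96586608886719), 7.240441799163818)
```

Both wings stand crosswise and the cover is on its seat (about 1 mm off, yaw 7.4°), so I'm handing in.

```bash
python3 -c "
from cell import env
print(env.sign_off())"
```

```text
the job is handed in; nothing more can be done
None
```

I handed the job in at about 52 s, and `sign_off` gave no verdict. The cross and square blocks, the only ones present, are down in their pockets; the cover is seated within about 2 mm by the last images; and both wings stand crosswise in the locked position.

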